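# Scrub the beakers and stand them on the drying mat

### The job

Wash up the steel beakers with the bottle brush that hangs in the fork stand: scrub inside each one, the tallest first and the shortest last, by running the brush down to the bottom, up past half way and down to the bottom again. At the finish the brush must hang by its collar in the fork of its stand again, and every beaker must stand upright with its whole foot on the rubber drying mat; leave the other things on the desk alone.

Things in the scene. Friction and masses are not known exactly. Their poses are not given: they have to be found in the camera images.
- tall_beaker: Largest plain steel beaker: an open straight round cup, outer diameter 64 mm, height 90 mm, wall 3 mm, inner floor 4 mm above its underside, about 0.14 kg, loose, stands on the desk and slides when pushed. Origin: centre of its underside, z up along its axis. It may be absent.
- middle_beaker: Middle-sized plain steel beaker: an open straight round cup, outer diameter 58 mm, height 78 mm, wall 3 mm, inner floor 4 mm above its underside, about 0.14 kg, loose, stands on the desk and slides when pushed. Origin: centre of its underside, z up along its axis. It may be absent.
- short_beaker: Smallest plain steel beaker: an open straight round cup, outer diameter 52 mm, height 66 mm, wall 3 mm, inner floor 4 mm above its underside, about 0.14 kg, loose, stands on the desk and slides when pushed. Origin: centre of its underside, z up along its axis. It may be absent.
- brush: Bottle brush hanging upright, loose, 0.07 kg, 186 mm long, round. Origin: its tip (lowest point); z runs up along it. Bristle head 0 to 75 mm above the tip (solid core 20 mm diameter, soft yielding white bristles 38 mm); stem 8 mm diameter, 75 to 125 mm; black collar disc 36 mm diameter, 125 to 131 mm; straight round wooden handle 18 mm diameter, 131 to 186 mm, gripped from above.
- stand: Steel brush stand fixed to the desk. Origin: on the desk below the hanging place; -x is the open side of its fork (roughly towards the robot). Base plate 8 mm thick, x -35 to 70, y -40 to 40 mm. 12 mm post at x = 55 mm. Level fork, top 140 mm above the desk, 6 mm thick: two tines 12 mm wide, 16 mm apart, from x = -24 mm to the closed slot end at x = 10 mm; nothing of the stand is higher.
- stand_hang (a point): Where the brush's tip is when it hangs mid-fork: 15 mm above the desk over the stand's origin, same axes. The stem passes between the tines and the collar rests on them. The head does not pass through the fork: lift the brush a few mm and draw it out to -x until the head is clear; hang it by the reverse.
- mat: Dark rubber drying mat with grey groove lines, fixed flat on the desk: 140 mm along its x, 240 mm along its y, 5 mm thick. Origin: centre of its underside; its top is 5 mm above the desk.
- ipa_bottle: Bystander: white bottle with red nozzle cap, 60 mm diameter, 159 mm tall, origin at centre of underside. Leave alone.
- part_box: Bystander: small closed grey parts box 39 x 51 x 18 mm, origin at centre of underside. Leave alone.
- flux_syringe: Bystander: white syringe lying on the desk, 134 mm long, 20 mm thick, along its y, origin at centre of underside. Leave alone.
Things that resemble listed ones, but are neither listed nor needed, are in the scene too. What is shaped like the short_beaker but blue is not meant.

How it is judged:
On the way, in this order (a step that is already met when the one before it is completed fails the run):
1. brush tip down at the bottom of the tall beaker (within 12 mm of its floor) (z of brush in the frame of tall_beaker between -0.01 and 0.016 m and horizontal distance between brush and tall_beaker below 0.029 m and angle between tall_beaker's own z axis and vertical below 0.2 rad), for 0.05 s.
2. brush drawn up past half the depth of the tall beaker (z of brush in the frame of tall_beaker above 0.044 m and horizontal distance between brush and tall_beaker below 0.029 m and angle between tall_beaker's own z axis and vertical below 0.2 rad).
3. brush tip down at the bottom of the tall beaker again (all of step 1), for 0.05 s.
4. brush tip down at the bottom of the middle beaker (within 12 mm of its floor) (z of brush in the frame of middle_beaker between -0.01 and 0.016 m and horizontal distance between brush and middle_beaker below 0.026 m and angle between middle_beaker's own z axis and vertical below 0.2 rad), for 0.05 s.
5. brush drawn up past half the depth of the middle beaker (z of brush in the frame of middle_beaker above 0.038 m and horizontal distance between brush and middle_beaker below 0.026 m and angle between middle_beaker's own z axis and vertical below 0.2 rad).
6. brush tip down at the bottom of the middle beaker again (all of step 4), for 0.05 s.
7. brush tip down at the bottom of the short beaker (within 12 mm of its floor) (z of brush in the frame of short_beaker between -0.01 and 0.016 m and horizontal distance between brush and short_beaker below 0.023 m and angle between short_beaker's own z axis and vertical below 0.2 rad), for 0.05 s.
8. brush drawn up past half the depth of the short beaker (z of brush in the frame of short_beaker above 0.033 m and horizontal distance between brush and short_beaker below 0.023 m and angle between short_beaker's own z axis and vertical below 0.2 rad).
9. brush tip down at the bottom of the short beaker again (all of step 7), for 0.05 s.
At the end, for the whole second after the job is handed in: Every beaker present stands upright (within 0.1 rad) and at rest on the drying mat with its whole foot on it (3 mm overhang allowed), and the brush hangs at rest in the fork on its collar: tip within 25 mm sideways and 6 mm in height of the hanging point, upright within 0.15 rad (x of tall_beaker in the frame of mat between -0.041 and 0.041 m and y of tall_beaker in the frame of mat between -0.091 and 0.091 m and z of tall_beaker in the frame of mat between 0.001 and 0.009 m and angle between each of tall_beaker, middle_beaker, short_beaker's own z axis and vertical below 0.1 rad and linear speed of each of tall_beaker, middle_beaker, short_beaker below 0.03 m/s and x of middle_beaker in the frame of mat between -0.044 and 0.044 m and y of middle_beaker in the frame of mat between -0.094 and 0.094 m and z of middle_beaker in the frame of mat between 0.001 and 0.009 m and x of short_beaker in the frame of mat between -0.047 and 0.047 m and y of short_beaker in the frame of mat between -0.097 and 0.097 m and z of short_beaker in the frame of mat between 0.001 and 0.009 m and horizontal distance between brush and stand_hang below 0.025 m and z of brush in the frame of stand_hang between -0.006 and 0.006 m and angle between brush's own z axis and vertical below 0.15 rad and linear speed of brush below 0.05 m/s); the robot touches nothing.
It fails at once if a bystander (white bottle, parts box, syringe) is moved more than 30 mm (distance of any of ipa_bottle, part_box, flux_syringe from where it was at the start of the episode above 0.03 m).
It fails at once if a beaker is knocked over (tilted more than 0.8 rad) (angle between any of tall_beaker, middle_beaker, short_beaker's own z axis and vertical above 0.8 rad).
Of tall_beaker, middle_beaker, short_beaker only 2 to 3 are there at a start; the rules pass over those that are not, and their reading is None.
At some moment in a run one of tall_beaker, middle_beaker, short_beaker may be knocked a few centimetres aside while the robot is not near it.
It also fails if it takes over 210 s, if anything falls off the work surface, if the arm or the gripper's body presses on something with over 40 N, if the wrist force passes 120 N, or if a joint passes its speed limit or range.

### The arm

A 7-joint arm with a two-finger parallel gripper is mounted at the origin on a cart in front of the work surface, level with it; the furniture and walls round the work are solid. World frame = base frame: x ahead of the robot, y to its left, z up, the work surface at z = 0. Lengths are in m, angles in rad, forces in N, time in s.
With the tool pointing down it reaches from about 0.425 to 0.875 m from the base axis. Payload 4.7 kg.
Tool frame: the origin (TCP) lies between the finger pads; the fingertips stand 14 mm ahead of it and the grasp point (between the pads) lies 5 mm behind it; z points along the fingers, y is the line along which they close (so a half turn about z gives the same grasp; the last joint's range is limited). The gripper opens to 87 mm and grips with 3 to 60 N. Pads are 19 mm wide; open, the fingers measure 117 mm over their backs; the gripper's body (75 mm by 190 mm) begins 51 mm behind the grasp point.
Start: joints at [1.259, 0.321, -0.07, 1.45, 0.023, 1.371, -0.057], TCP at [0.208, -0.616, 0.237] pointing down, gripper open.
Joint ranges: [-2.86, 2.86], [-0.3, 2.09], [-1.38, 1.24], [0.06, 2.45], [-1.56, 4.7], [0.09, 2.05], [-2.69, 2.69]. Speed limits (rad/s): [2.57, 2.57, 3.14, 3.14, 3.14, 3.14, 3.14].

### API

Orientations are given as a rotation vector (axis times angle).
In Python, from bench import ctrl gives the robot as it stands.
- The arm moves only by the tool step_arm, never from a script. Its argument "commands" is a list of rows, each an object with "travel": the shift along the tool's x, y, z in m, a list of three; "turn": the turn, a rotation vector about the tool's x, y, z in degrees, a list of three. A call has 1 to 5 rows; each row is the pose to reach, as a shift and turn from the pose commanded when the call began, along the tool's axes at that moment; what a row does not reach only later rows make up. A row lasts 1/10 s, in which the tool goes at most 50 mm and 8.59 degrees, less where a joint would pass 70% of its speed; a pose out of reach is approached as far as the arm can. A call with a gripper value outside its range is refused whole. "gripper" is the opening, from 0 (shut) to 1 (fully open), set as the call begins (left out, the last holds). The fingers move at their own pace and stop on an object; "force" is the grip in N (left out, the last holds). Time passes only in rows, so rows that repeat a pose let the fingers close. It gives the time, the measured TCP pose, the force, the opening and the grip force at its end, in the units of the state.
- ctrl.get_state(): the state, without advancing time (a new reading comes with each control period).
- ctrl.get_image(name): name is "scene" or "top" or "wrist"; returns the picture (480x640x3 uint8, red, green, blue); there is no depth.
- ctrl.camera_model(name): a dict with "fx", "fy", "cx", "cy" (pixels), "R" (3x3) and "t" (3): a world point X has camera coordinates R X + t; the wrist camera has in their place "T_tool_cam" (4x4, takes a point from camera to tool coordinates, whose origin is the TCP and whose axes are the flange's). Camera axes: x right, y down, z forward; pixel columns grow to the right and rows downward; lengths in m; the calibration is good to about 2 mm. A picture is of the moment at which its call begins: read the wrist's pose just before it. camera_model takes no time and is no camera call.
- ctrl.close_job(): hands the job in; it is judged then, once.
The state is a dict: "time": time; "joint_positions": joint angles; "qd": joint speeds; "joint_torque": joint torques, N m; "position": TCP position; "tool_rot": TCP orientation; "ft_force": force on the tool from outside, world axes, zero at the start; "torque": the same for the moment, N m; "grip_width": opening from 0.0 (shut) to 1.0 (fully open); "grip_force": force on a finger pad.
Only numpy, scipy, OpenCV 4.12 (cv2) and the standard library are available. Lean on these libraries where they do the work, as an engineer would, in place of code of your own. Each camera call takes 0.05 s, during which the arm holds its last target. There are 200 camera calls.

## Working session

There is one attempt and no reset: what is moved stays moved. The work goes in short steps, Python scripts to look and compute and a tool call to move; the robot and the scene stay as the last step left them, time stands still between calls to the robot, and variables do not carry over. Pictures are saved under pics/ and viewed, at most 14 in all, crops included, and the job is handed in when it is done.

Besides the shell and the picture viewer there is one more tool, called as name(argument=value, ...), one argument or row to a line, values as JSON. step_arm: Moves the arm, as the interface text tells. Its arguments: {"type":"object","properties":{"commands":{"type":"array"},"gripper":{"type":"number"},"force":{"type":"number"}},"required":["commands"]}

```bash
mkdir -p pics
python3 - <<'E'
from bench import ctrl
import cv2
for n in("scene","top"):
    cv2.imwrite(f"pics/{n}0.png",ctrl.get_image(n)[:,:,::-1]); m=ctrl.camera_model(n); print(n,m)
print(ctrl.camera_model("wrist"))
s=ctrl.get_state();print(s)
E
```

```text
scene {'fx': 580.8480222898819, 'fy': 580.8480222898819, 'cx': 323.71005600487786, 'cy': 239.4753890798585, 'R': array([[-0.99643224,  0.08287355,  0.0159611 ],
       [ 0.0574419 ,  0.8045085 , -0.59115691],
       [-0.06183211, -0.58813098, -0.80639863]]), 't': array([ 0.54584623, -0.0234581 ,  1.59889664])}
top {'fx': 437.87642850793407, 'fy': 437.87642850793407, 'cx': 318.99517754229953, 'cy': 237.64335602353196, 'R': array([[-0.0153769 , -0.9991719 , -0.03767045],
       [-0.98392352,  0.02182492, -0.17725173],
       [ 0.1779271 ,  0.03433926, -0.98344434]]), 't': array([0.05475124, 0.53789068, 0.85197271])}
{'fx': 394.4045351612581, 'fy': 394.4045351612581, 'cx': 315.7300645573324, 'cy': 232.23299869151032, 'T_tool_cam': array([[ 1.86361529e-04, -9.52035006e-01, -3.05989073e-01,
         8.48265448e-02],
       [ 9.99999973e-01,  1.35678060e-04,  1.86906222e-04,
         1.09833119e-03],
       [-1.36425262e-04, -3.05989099e-01,  9.52035006e-01,
        -1.49084094e-01],
       [ 0.00000000e+00,  0.00000000e+00,  0.00000000e+00,
         1.00000000e+00]])}
{'time': 0.1, 'joint_positions': array([ 1.25911451,  0.32174865, -0.07009868,  1.45154405,  0.02262083,
        1.37079503, -0.05687514]), 'qd': array([ 1.18506697e-03, -1.38239988e-03,  2.53913356e-04, -2.24172083e-03,
       -9.85242749e-05, -8.57193813e-04, -7.20505800e-04]), 'joint_torque': array([-5.20241538e-04, -4.92570090e+01, -4.06266460e-01, -3.13397741e+01,
       -6.42158766e-02,  3.94821726e-02,  7.79576271e-05]), 'position': array([ 0.20783977, -0.6153834 ,  0.23557561]), 'tool_rot': array([-3.09834589e+00, -5.09315246e-01,  6.02189397e-04]), 'ft_force': array([ 0.60688462,  0.52280872, -0.1245889 ]), 'torque': array([0.02778692, 0.04005239, 0.00958578]), 'grip_force': 0.0, 'grip_width': 0.9995651341736692}
```

View pics/scene0.png

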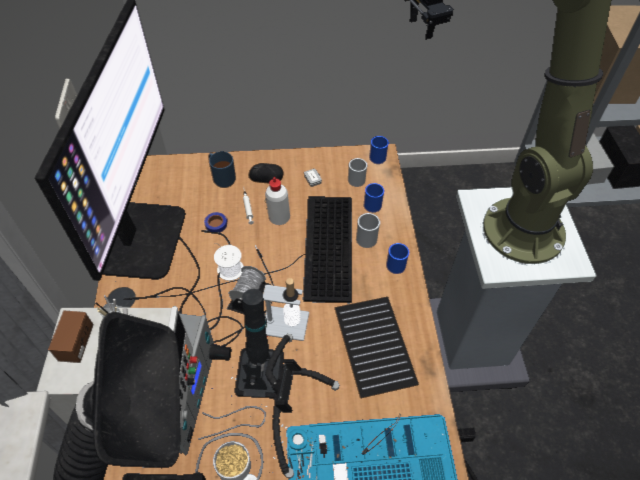

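View pics/top0.png

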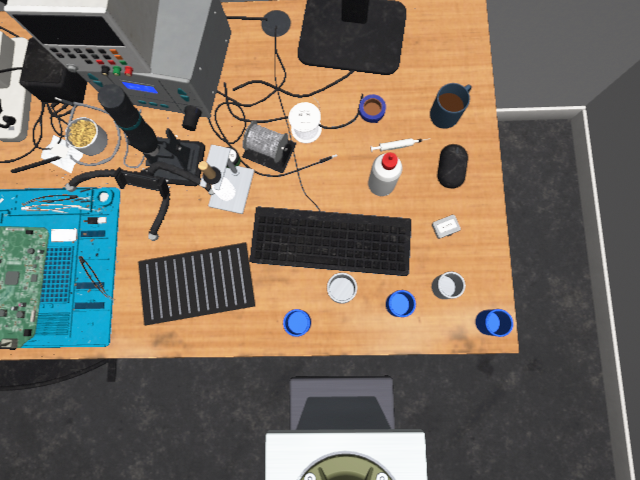

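Candidates in the top view: grey cups at (342,288) and (450,285); blue cups at (297,323), (401,303) and (497,322) are decoys. The grey ones fit plain steel. The brush is at about (210,175), next to the microscope, and the mat is centred near (197,284). I'll confirm with enlarged crops.

```bash
cat > h.py <<'E'
from bench import ctrl
import numpy as np, cv2
from scipy.spatial.transform import Rotation as Ro
def pt(n,u,v,z):
    m=ctrl.camera_model(n); d=np.array([(u-m["cx"])/m["fx"],(v-m["cy"])/m["fy"],1])
    R=m["R"];c=-R.T@m["t"];d=R.T@d
    return c+d*(z-c[2])/d[2]
def proj(n,X):
    m=ctrl.camera_model(n);p=(np.atleast_2d(X)@m["R"].T)+m["t"]
    return np.c_[m["fx"]*p[:,0]/p[:,2]+m["cx"],m["fy"]*p[:,1]/p[:,2]+m["cy"]]
def tri(uv1,uv2,n1="top",n2="scene"):
    A=[];b=[]
    for n,(u,v) in((n1,uv1),(n2,uv2)):
        m=ctrl.camera_model(n)
        for k,x,f,c in((0,u,"fx","cx"),(1,v,"fy","cy")):
            w=m[f]*m["R"][k]-(x-m[c])*m["R"][2];A.append(w);b.append((x-m[c])*m["t"][2]-m[f]*m["t"][k])
    return np.linalg.lstsq(np.array(A),np.array(b),rcond=None)[0]
def travel(X):
    "shift in tool axes to put TCP at X"
    s=ctrl.get_state();return Ro.from_rotvec(s["tool_rot"]).inv().apply(np.array(X)-s["position"])
E
python3 - <<'E'
from h import *
t=cv2.imread("pics/top0.png");s=cv2.imread("pics/scene0.png")
def c(im,x,y,w,h,f):return cv2.resize(im[y:y+h,x:x+w],None,fx=f,fy=f,interpolation=cv2.INTER_CUBIC)
a=np.vstack([c(t,275,262,200,75,4),np.zeros((0,800,3),np.uint8)])
b=np.hstack([c(t,170,130,100,75,4),c(s,230,265,100,75,4)])
cv2.imwrite("pics/c1.png",np.vstack([a,b]))
cv2.imwrite("pics/c2.png",c(s,335,125,100,150,4))
# mat corners top view read off
for u,v in((138,262),(247,244),(255,303),(147,323)):print(pt("top",u,v,.005))
for u,v in((336,307),(384,298),(417,383),(361,395)):print("s",pt("scene",u,v,.005))
E
```

```text
[0.50176035 0.44049527 0.005     ]
[0.53626431 0.20258855 0.005     ]
[0.40935328 0.18378387 0.005     ]
[0.37123324 0.41343658 0.005     ]
s [0.53414616 0.20311831 0.005     ]
s [0.41130409 0.1862996  0.005     ]
s [0.36825269 0.4145124  0.005     ]
s [0.49952832 0.432941   0.005     ]
```

View pics/c1.png

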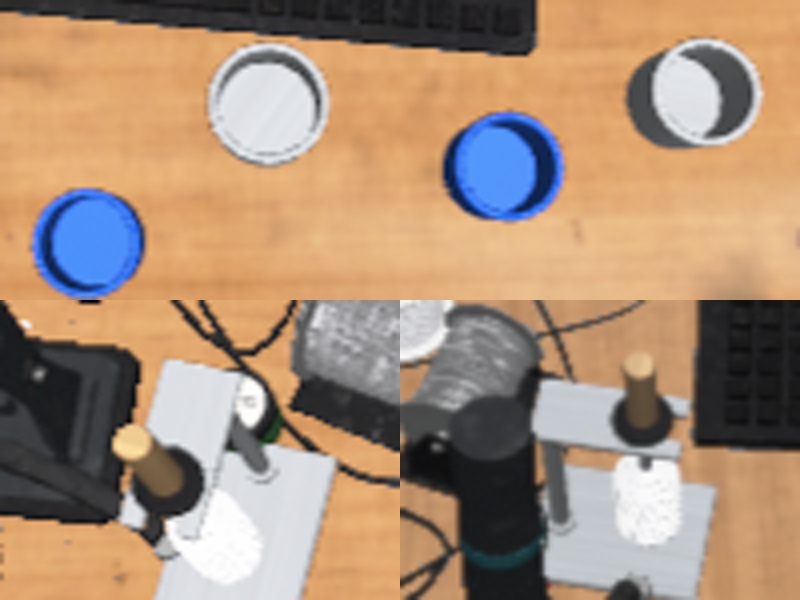

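View pics/c2.png

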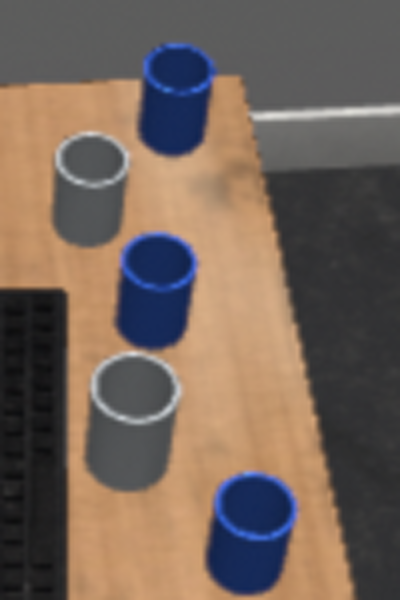

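Run:
```python
from h import *
np.set_printoptions(precision=4,suppress=True)
P=dict(Arim=((342,288),(368.75,221.75)),Brim=((451.5,285),(357.75,164.75)),handle=((203.25,165),(290,280.5)),collar=((212,175.5),(290.75,294.5)),scopeTop=((112,95),(254,288)),scopeTeal=((133,125),(258,327)),scopeBase=((180,162),(265,372)),lampTop=((205,170),(240,285)),armtip=((153,237),(337,384)))
for k,(a,b) in P.items():
    x=tri(a,b);print(k,x,(proj("top",x)-a)[0],(proj("scene",x)-b)[0])
for k,w,ws,h in(("A",30,22.5,0),("B",27.2,19,0)):
    x=tri(*P[k+"rim"]);m=ctrl.camera_model("top");d=m["R"][2]@x+m["t"][2];m2=ctrl.camera_model("scene");d2=m2["R"][2]@x+m2["t"][2]
    print(k,"dia",w*d/m["fx"],ws*d2/m2["fx"])
# stand base plate corners: top crop -> full ; scene
for n,u,v,z in(("top",170+335/4,130+160/4,.008),("top",170+170/4-0,130+60/4,.14),("scene",230+(715-400)/4,265+190/4,.008),("scene",230+(545-400)/4,265+280/4,.008)):print(n,pt(n,u,v,z))
# fork ends scene: tine tips
for u,v in((688,408),(680,448),(541,380),(535,430)):print("fork",pt("scene",230+(u-400)/4,265+(v-300)/4,.14))
```

```text
Arim [0.4323 0.0006 0.0811] [-0.0896  0.2965] [-0.1284 -0.0304]
Brim [ 0.435  -0.2127  0.0703] [-0.0837  0.2565] [-0.1009 -0.0317]
handle [0.6448 0.2425 0.2038] [-0.2233  0.638 ] [-0.2944 -0.1146]
collar [0.6448 0.243  0.146 ] [-0.1629  0.4719] [-0.226  -0.0847]
scopeTop [0.7111 0.3408 0.3402] [ 0.2585 -0.7043] [0.3144 0.1442]
scopeTeal [0.7136 0.362  0.2273] [-0.184   0.5139] [-0.2526 -0.1056]
scopeBase [0.7182 0.3597 0.0063] [-1.3217  3.6732] [-2.0258 -0.7828]
lampTop [0.719  0.2375 0.164 ] [  8.1706 -34.8132] [16.5401  5.199 ]
armtip [0.5527 0.4066 0.0148] [-0.2394  0.796 ] [-0.4431 -0.1004]
A dia 0.05818045645290432 0.05835460503647765
B dia 0.05298566697496843 0.053660480953208536
top [0.7026 0.1892 0.008 ]
top [0.7094 0.2452 0.14  ]
scene [0.6028 0.2152 0.008 ]
scene [0.7083 0.2687 0.008 ]
fork [0.6187 0.235  0.14  ]
fork [0.6247 0.2606 0.14  ]
fork [0.7008 0.2105 0.14  ]
fork [0.7049 0.2431 0.14  ]
```

The two grey cups measure 58 mm (rim z 0.081), which is middle_beaker at (0.432, 0.001), and 53 mm (rim z 0.070), which is short_beaker at (0.435, -0.213). No 64 mm grey cup is visible, so tall_beaker is absent. The brush is at (0.645, 0.243) and the fork opens towards (-0.97, 0.25). The mat is centred at (0.454, 0.310), with yaw of about 9.5°. I'll put both beakers on the mat first, then scrub them there.

```bash
cat >> h.py <<'E'
def plan(*W):
    "W: (x,y,z,ydir deg): travel/turn per call, tool kept pointing down"
    s=ctrl.get_state();p=s["position"];R=Ro.from_rotvec(s["tool_rot"])
    y=R.apply([0,1,0]);print("now",p.round(4),"ydir",round(np.degrees(np.arctan2(y[1],y[0])),1),"t",s["time"],"grip",round(s["grip_width"],3),s["grip_force"],"F",s["ft_force"].round(1))
    for x in W:
        a=np.radians(x[3]);Y=np.array([np.cos(a),np.sin(a),0]);Z=np.array([0,0,-1.])
        T=Ro.from_matrix(np.c_[np.cross(Y,Z),Y,Z]);x3=np.array(x[:3])
        print(x,"travel",R.inv().apply(x3-p).round(4),"turn",(R.inv()*T).as_rotvec(degrees=True).round(2));p,R=x3,T
E
python3 -c "
from h import *
plan((.32,-.42,.236,-35),(.435,-.213,.2,-26),(.435,-.213,.042,-26),(.435,-.213,.2,-26))"
```

```text
now [ 0.2078 -0.6154  0.2356] ydir -71.3 t 0.1 grip 1.0 0.0 F [ 0.6  0.5 -0.1]
(0.32, -0.42, 0.236, -35) travel [ 0.1688 -0.1492 -0.0002] turn [-1.000e-01 -2.000e-02 -3.633e+01]
(0.435, -0.213, 0.2, -26) travel [ 0.2355 -0.0245  0.036 ] turn [ 0.  0. -9.]
(0.435, -0.213, 0.042, -26) travel [0.    0.    0.158] turn [0. 0. 0.]
(0.435, -0.213, 0.2, -26) travel [ 0.     0.    -0.158] turn [0. 0. 0.]
```

step_arm(
  commands=[
    {"travel":[0.169,-0.149,0],"turn":[0,0,-36.3]},
    {"travel":[0.169,-0.149,0],"turn":[0,0,-36.3]},
    {"travel":[0.169,-0.149,0],"turn":[0,0,-36.3]},
    {"travel":[0.169,-0.149,0],"turn":[0,0,-36.3]},
    {"travel":[0.169,-0.149,0],"turn":[0,0,-36.3]},
  ],
  gripper=1,
  force=20,
)

```text
time: 0.6
position: [0.3232, -0.416, 0.2364]
tool_rot: [-2.78, -1.462, -0.002]
ft_force: [0.5, 0.3, -0.6]
grip_width: 1.005
grip_force: 0.0
```

step_arm(
  commands=[
    {"travel":[0.2355,-0.0245,0.036],"turn":[0,0,-9]},
    {"travel":[0.2355,-0.0245,0.036],"turn":[0,0,-9]},
    {"travel":[0.2355,-0.0245,0.036],"turn":[0,0,-9]},
    {"travel":[0.2355,-0.0245,0.036],"turn":[0,0,-9]},
    {"travel":[0.2355,-0.0245,0.036],"turn":[0,0,-9]},
  ],
)

```text
time: 1.1
position: [0.4364, -0.2112, 0.2001]
tool_rot: [2.665, 1.664, 0.0]
ft_force: [0.5, -1.3, 0.0]
grip_width: 1.0
grip_force: 0.0
```

```bash
python3 -c "
from h import *
plan((.435,-.213,.2,-26),(.435,-.213,.042,-26))
im=ctrl.get_image('wrist')[:,:,::-1];cv2.imwrite('pics/w1.png',im)"
```

```text
now [ 0.4364 -0.2112  0.2001] ydir -26.0 t 1.1 grip 1.0 0.0 F [ 0.5 -1.3  0. ]
(0.435, -0.213, 0.2, -26) travel [-0.0022 -0.0005  0.0001] turn [ 0.   -0.   -0.02]
(0.435, -0.213, 0.042, -26) travel [0.    0.    0.158] turn [0. 0. 0.]
```

View pics/w1.png

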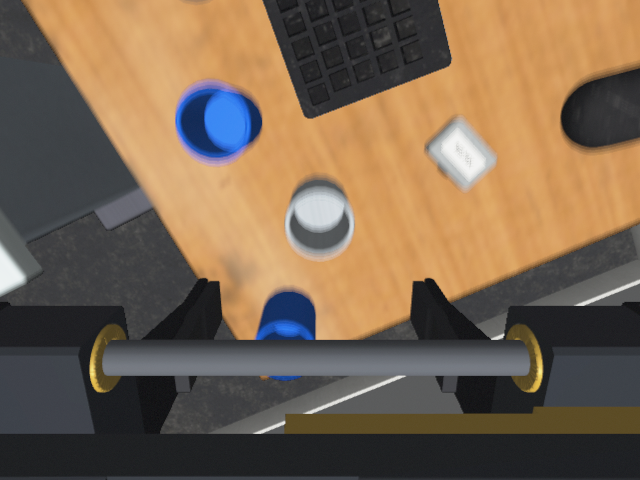

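The wrist view shows the grey short cup, rim centre at about (319, 224), midway between the fingers. The blue decoys are at (218,120) and (287,340). I'll work out its position at rim height.

```bash
cat >> h.py <<'E'
def wpt(u,v,z):
    m=ctrl.camera_model("wrist");s=ctrl.get_state();R=Ro.from_rotvec(s["tool_rot"]).as_matrix();T=m["T_tool_cam"]
    d=R@T[:3,:3]@np.array([(u-m["cx"])/m["fx"],(v-m["cy"])/m["fy"],1]);c=s["position"]+R@T[:3,3]
    return c+d*(z-c[2])/d[2]
E
python3 -c "
from h import *
print(wpt(319,225,.066))"
```

```text
[ 0.44192818 -0.20633628  0.066     ]
```

Run:
```python
from h import *
s=ctrl.get_state();print(s["position"])
w=ctrl.get_image("wrist")[:,:,::-1];t=ctrl.get_image("top")[:,:,::-1];c=ctrl.get_image("scene")[:,:,::-1]
t0=cv2.imread("pics/top0.png");s0=cv2.imread("pics/scene0.png")
f=lambda im,x,y:cv2.resize(im[y:y+60,x:x+80],None,fx=5,fy=5,interpolation=cv2.INTER_CUBIC)
cv2.imwrite("pics/c3.png",np.vstack([np.hstack([f(t,410,255),f(t0,410,255)]),np.hstack([f(c,320,140),cv2.resize(w[165:285,240:400],(400,300))])]))
for z in(.066,.07):print(pt("top",451.5,285,z),pt("scene",357.75,164.75,z))
```

```text
[ 0.4392579  -0.20439508  0.19947997]
[ 0.43581413 -0.21402697  0.066     ] [ 0.43402484 -0.21657981  0.066     ]
[ 0.43555038 -0.21297903  0.07      ] [ 0.43472468 -0.21281363  0.07      ]
```

View pics/c3.png

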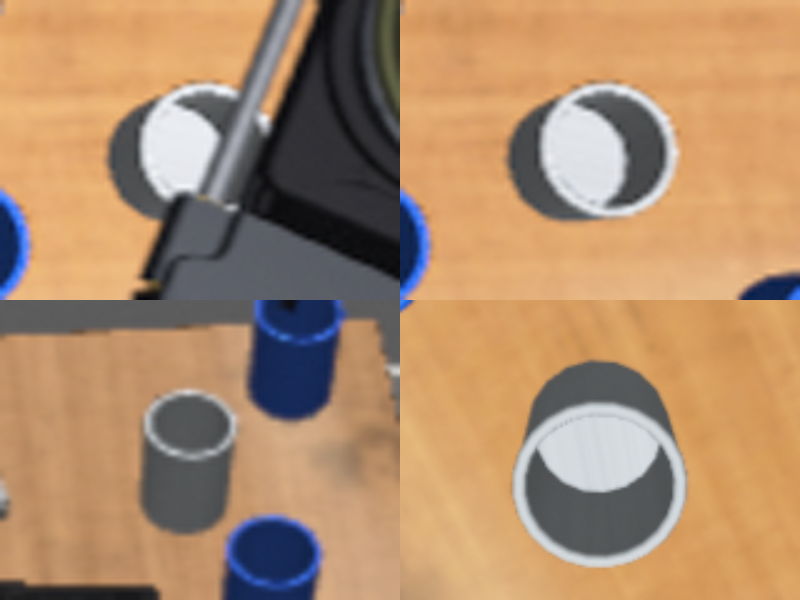

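```bash
python3 -c "
from h import *
x=wpt(320,239,.066);print(x);plan((x[0],x[1],.2,-26),(x[0],x[1],.042,-26));plan((.435,-.214,.2,-26))
print(ctrl.get_state()['qd'])"
```

```text
[ 0.43370064 -0.22666154  0.066     ]
now [ 0.4355 -0.2135  0.2003] ydir -26.0 t 1.3 grip 1.004 0.0 F [-0.3 -1.3  0.2]
(np.float64(0.4337006397913347), np.float64(-0.22666154018386048), 0.2, -26) travel [-0.0126  0.0041  0.0003] turn [-0.03  0.04  0.03]
(np.float64(0.4337006397913347), np.float64(-0.22666154018386048), 0.042, -26) travel [0.    0.    0.158] turn [0. 0. 0.]
now [ 0.4355 -0.2135  0.2003] ydir -26.0 t 1.3 grip 1.004 0.0 F [-0.3 -1.3  0.2]
(0.435, -0.214, 0.2, -26) travel [-0.0006 -0.0003  0.0003] turn [-0.03  0.04  0.03]
[ 0.02722515 -0.0003883   0.04242757 -0.00410223  0.00727423  0.00209314
  0.00518118]
```

The arm was still swinging slightly when that picture was taken. Corrected for that, the cup is at (0.436, -0.215), which agrees with the top view. Now I'll descend and grip.

step_arm(
  commands=[
    {"travel":[-0.001,0.001,0.04]},
    {"travel":[-0.001,0.001,0.08]},
    {"travel":[-0.001,0.001,0.12]},
    {"travel":[-0.001,0.001,0.158]},
    {"travel":[-0.001,0.001,0.158]},
  ],
)

```text
$.commands[0]: bad value
```

step_arm(
  commands=[
    {"travel":[0,0,0]},
    {"travel":[0,0,0]},
    {"travel":[0,0,0]},
    {"travel":[0,0,0]},
    {"travel":[0,0,0]},
  ],
  gripper=0,
  force=20,
)

```text
$.commands[0]: bad value
```

step_arm(
  commands=[
    {"travel":[0,0,0]},
    {"travel":[0,0,0]},
    {"travel":[0,0,0]},
  ],
)

```text
$.commands[0]: bad value
```

Each row needs "turn" as well.

step_arm(
  commands=[
    {"travel":[-0.001,0.001,0.04],"turn":[0,0,0]},
    {"travel":[-0.001,0.001,0.08],"turn":[0,0,0]},
    {"travel":[-0.001,0.001,0.12],"turn":[0,0,0]},
    {"travel":[-0.001,0.001,0.158],"turn":[0,0,0]},
    {"travel":[-0.001,0.001,0.158],"turn":[0,0,0]},
  ],
)

```text
time: 1.8
position: [0.431, -0.2151, 0.0379]
tool_rot: [-2.66, -1.654, 0.008]
ft_force: [-0.2, 0.0, 0.5]
grip_width: 1.0
grip_force: 0.0
```

step_arm(
  commands=[
    {"travel":[0,0,0],"turn":[0,0,0]},
    {"travel":[0,0,0],"turn":[0,0,0]},
    {"travel":[0,0,0],"turn":[0,0,0]},
    {"travel":[0,0,0],"turn":[0,0,0]},
    {"travel":[0,0,0],"turn":[0,0,0]},
  ],
  gripper=0,
  force=20,
)

```text
time: 2.3
position: [0.4366, -0.2154, 0.0436]
tool_rot: [2.663, 1.663, 0.001]
ft_force: [-0.5, 0.1, 0.8]
grip_width: 0.631
grip_force: 0.0
```

step_arm(
  commands=[
    {"travel":[0,0,0],"turn":[0,0,0]},
    {"travel":[0,0,0],"turn":[0,0,0]},
    {"travel":[0,0,0],"turn":[0,0,0]},
  ],
)

```text
time: 2.6
position: [0.4366, -0.2154, 0.0434]
tool_rot: [2.663, 1.664, 0.0]
ft_force: [-1.0, 0.6, 6.4]
grip_width: 0.598
grip_force: 20.0
```

```bash
python3 -c "
from h import *
plan((.436,-.215,.19,-26),(.44,.07,.19,0),(.447,.354,.19,9.5),(.447,.354,.05,9.5),(.447,.354,.19,9.5))"
```

```text
now [ 0.4366 -0.2154  0.0434] ydir -26.0 t 2.6 grip 0.598 19.992793129349593 F [-1.   0.6  6.4]
(0.436, -0.215, 0.19, -26) travel [ 0.     -0.0005 -0.1466] turn [ 0.07  0.03 -0.02]
(0.44, 0.07, 0.19, 0) travel [ 0.2579 -0.1213  0.    ] turn [  0.   0. -26.]
(0.447, 0.354, 0.19, 9.5) travel [0.284 0.007 0.   ] turn [ 0.   0.  -9.5]
(0.447, 0.354, 0.05, 9.5) travel [0.   0.   0.14] turn [0. 0. 0.]
(0.447, 0.354, 0.19, 9.5) travel [ 0.    0.   -0.14] turn [0. 0. 0.]
```

```bash
python3 -c "
from h import *
plan((.4366,-.2154,.19,-26),(.440,-.025,.19,-14),(.444,.165,.19,-2),(.447,.354,.19,9.5))"
```

```text
now [ 0.4366 -0.2154  0.0434] ydir -26.0 t 2.6 grip 0.598 19.992793129349593 F [-1.   0.6  6.4]
(0.4366, -0.2154, 0.19, -26) travel [-1.000e-04  2.000e-04 -1.466e-01] turn [ 0.07  0.03 -0.02]
(0.44, -0.025, 0.19, -14) travel [ 0.1726 -0.0804  0.    ] turn [  0.   0. -12.]
(0.444, 0.165, 0.19, -2) travel [ 0.1853 -0.0421  0.    ] turn [  0.   0. -12.]
(0.447, 0.354, 0.19, 9.5) travel [ 0.189  -0.0036  0.    ] turn [  0.    0.  -11.5]
```

step_arm(
  commands=[
    {"travel":[0,0,-0.02],"turn":[0,0,0]},
    {"travel":[0,0,-0.06],"turn":[0,0,0]},
    {"travel":[0,0,-0.1],"turn":[0,0,0]},
    {"travel":[0,0,-0.147],"turn":[0,0,0]},
    {"travel":[0,0,-0.147],"turn":[0,0,0]},
  ],
)

```text
time: 3.1
position: [0.4396, -0.2164, 0.1957]
tool_rot: [2.656, 1.659, 0.008]
ft_force: [1.1, 0.1, -0.8]
grip_width: 0.598
grip_force: 20.0
```

step_arm(
  commands=[
    {"travel":[0.035,-0.016,0],"turn":[0,0,-2]},
    {"travel":[0.07,-0.032,0],"turn":[0,0,-5]},
    {"travel":[0.105,-0.048,0],"turn":[0,0,-7]},
    {"travel":[0.139,-0.064,0],"turn":[0,0,-10]},
    {"travel":[0.1725,-0.0805,0],"turn":[0,0,-12]},
  ],
)

```text
time: 3.6
position: [0.4386, -0.0231, 0.1886]
tool_rot: [-2.474, -1.935, 0.002]
ft_force: [0.2, 0.3, -0.6]
grip_width: 0.596
grip_force: 20.0
```

step_arm(
  commands=[
    {"travel":[0.037,-0.008,0],"turn":[0,0,-2]},
    {"travel":[0.074,-0.017,0],"turn":[0,0,-5]},
    {"travel":[0.111,-0.025,0],"turn":[0,0,-7]},
    {"travel":[0.148,-0.034,0],"turn":[0,0,-10]},
    {"travel":[0.185,-0.042,0],"turn":[0,0,-12]},
  ],
)

```text
time: 4.1
position: [0.4426, 0.1662, 0.1887]
tool_rot: [2.259, 2.184, -0.002]
ft_force: [1.1, -0.7, -2.7]
grip_width: 0.6
grip_force: 20.0
```

step_arm(
  commands=[
    {"travel":[0.047,-0.001,0],"turn":[0,0,-3]},
    {"travel":[0.095,-0.002,0],"turn":[0,0,-6]},
    {"travel":[0.142,-0.003,0],"turn":[0,0,-9]},
    {"travel":[0.189,-0.0035,0],"turn":[0,0,-11.5]},
    {"travel":[0.189,-0.0035,0],"turn":[0,0,-11.5]},
  ],
)

```text
time: 4.6
position: [0.4423, 0.362, 0.1881]
tool_rot: [-2.01, -2.403, -0.002]
ft_force: [-1.1, 0.9, -1.6]
grip_width: 0.595
grip_force: 20.0
```

step_arm(
  commands=[
    {"travel":[0,0,0],"turn":[0,0,0]},
    {"travel":[0,0,0],"turn":[0,0,0]},
    {"travel":[0,0,0],"turn":[0,0,0]},
    {"travel":[0,0,0],"turn":[0,0,0]},
  ],
)

```text
time: 5.0
position: [0.4476, 0.3523, 0.1896]
tool_rot: [2.033, 2.393, -0.0]
ft_force: [-0.1, 0.4, -1.5]
grip_width: 0.596
grip_force: 20.0
```

```bash
python3 -c "
from h import *
plan((.447,.354,.19,9.5),(.447,.354,.0495,9.5))"
```

```text
now [0.4476 0.3523 0.1896] ydir 9.3 t 5.0 grip 0.596 20.003897013830283 F [-0.1  0.4 -1.5]
(0.447, 0.354, 0.19, 9.5) travel [ 0.0018 -0.0003 -0.0004] turn [ 0.05  0.08 -0.2 ]
(0.447, 0.354, 0.0495, 9.5) travel [0.     0.     0.1405] turn [0. 0. 0.]
```

step_arm(
  commands=[
    {"travel":[0,0,0.04],"turn":[0,0,0]},
    {"travel":[0,0,0.08],"turn":[0,0,0]},
    {"travel":[0,0,0.11],"turn":[0,0,0]},
    {"travel":[0,0,0.125],"turn":[0,0,0]},
    {"travel":[0,0,0.13],"turn":[0,0,0]},
  ],
)

```text
time: 5.5
position: [0.4465, 0.3527, 0.0583]
tool_rot: [-2.032, -2.396, 0.003]
ft_force: [-0.2, -0.0, -0.8]
grip_width: 0.6
grip_force: 20.0
```

step_arm(
  commands=[
    {"travel":[0,0,0.003],"turn":[0,0,0]},
    {"travel":[0,0,0.006],"turn":[0,0,0]},
    {"travel":[0,0,0.01],"turn":[0,0,0]},
    {"travel":[0,0,0.01],"turn":[0,0,0]},
    {"travel":[0,0,0.01],"turn":[0,0,0]},
  ],
)

```text
time: 6.0
position: [0.4469, 0.3541, 0.0499]
tool_rot: [2.03, 2.397, 0.001]
ft_force: [-1.0, -1.2, -1.2]
grip_width: 0.599
grip_force: 20.0
```

step_arm(
  commands=[
    {"travel":[0,0,0],"turn":[0,0,0]},
    {"travel":[0,0,0],"turn":[0,0,0]},
    {"travel":[0,0,0],"turn":[0,0,0]},
    {"travel":[0,0,0],"turn":[0,0,0]},
    {"travel":[0,0,0],"turn":[0,0,0]},
  ],
  gripper=1,
)

```text
time: 6.5
position: [0.4467, 0.354, 0.0496]
tool_rot: [2.03, 2.397, 0.0]
ft_force: [0.1, -0.9, -1.0]
grip_width: 0.948
grip_force: 0.0
```

step_arm(
  commands=[
    {"travel":[0,0,-0.02],"turn":[0,0,0]},
    {"travel":[0,0,-0.06],"turn":[0,0,0]},
    {"travel":[0,0,-0.1],"turn":[0,0,0]},
    {"travel":[0,0,-0.14],"turn":[0,0,0]},
    {"travel":[0,0,-0.14],"turn":[0,0,0]},
  ],
)

```text
time: 7.0
position: [0.4488, 0.3568, 0.1952]
tool_rot: [2.029, 2.395, 0.014]
ft_force: [-0.8, 0.9, -0.0]
grip_width: 0.998
grip_force: 0.0
```

```bash
python3 -c "
from h import *
plan((.447,.354,.19,9.5),(.440,.18,.19,5),(.433,.0,.17,0),(.433,.0,.055,0),(.433,.0,.19,0))
t=ctrl.get_image('top')[:,:,::-1];s=ctrl.get_image('scene')[:,:,::-1]
cv2.imwrite('pics/top1.png',t);cv2.imwrite('pics/scene1.png',s)
for n,a,r in(('top',t,(260,330,310,375)),('scene',s,(195,250,345,390))):
    d=cv2.absdiff(a,cv2.imread(f'pics/{n}0.png')).max(2)[r[0]:r[1],r[2]:r[3]];print(n,(d>40).sum())
"
```

```text
now [0.4488 0.3568 0.1952] ydir 9.5 t 7.0 grip 0.998 0.0 F [-0.8  0.9 -0. ]
(0.447, 0.354, 0.19, 9.5) travel [-0.0025 -0.0023  0.0052] turn [ 0.51 -0.22 -0.02]
(0.44, 0.18, 0.19, 5) travel [-0.1705 -0.0356  0.    ] turn [0.  0.  4.5]
(0.433, 0.0, 0.17, 0) travel [-0.1787 -0.0227  0.02  ] turn [0. 0. 5.]
(0.433, 0.0, 0.055, 0) travel [0.    0.    0.115] turn [0. 0. 0.]
(0.433, 0.0, 0.19, 0) travel [ 0.     0.    -0.135] turn [0. 0. 0.]
top 0
scene 462
```

step_arm(
  commands=[
    {"travel":[-0.04,-0.008,0],"turn":[0,0,1]},
    {"travel":[-0.08,-0.017,0],"turn":[0,0,2]},
    {"travel":[-0.12,-0.025,0],"turn":[0,0,3]},
    {"travel":[-0.15,-0.031,0],"turn":[0,0,4]},
    {"travel":[-0.1705,-0.0355,0],"turn":[0,0,4.5]},
  ],
)

```text
time: 7.6
position: [0.4389, 0.1764, 0.1878]
tool_rot: [-2.127, -2.311, 0.005]
ft_force: [0.8, -0.9, -0.3]
grip_width: 1.0
grip_force: 0.0
```

step_arm(
  commands=[
    {"travel":[-0.045,-0.006,0.005],"turn":[0,0,1]},
    {"travel":[-0.09,-0.011,0.01],"turn":[0,0,2]},
    {"travel":[-0.135,-0.017,0.015],"turn":[0,0,4]},
    {"travel":[-0.1785,-0.0225,0.02],"turn":[0,0,5]},
    {"travel":[-0.1785,-0.0225,0.02],"turn":[0,0,5]},
  ],
)

```text
time: 8.1
position: [0.4305, -0.0064, 0.1672]
tool_rot: [-2.232, -2.208, 0.007]
ft_force: [-0.8, -0.3, -0.9]
grip_width: 1.001
grip_force: 0.0
```

step_arm(
  commands=[
    {"travel":[0,0,0],"turn":[0,0,0]},
    {"travel":[0,0,0],"turn":[0,0,0]},
    {"travel":[0,0,0],"turn":[0,0,0]},
    {"travel":[0,0,0],"turn":[0,0,0]},
  ],
)

```text
time: 8.5
position: [0.4328, 0.0013, 0.1695]
tool_rot: [-2.219, -2.223, 0.0]
ft_force: [0.3, -0.8, 0.6]
grip_width: 0.998
grip_force: 0.0
```

```bash
python3 -c "
from h import *
w=ctrl.get_image('wrist')[:,:,::-1];cv2.imwrite('pics/w2.png',w)
plan((.433,.0,.17,0),(.433,.0,.055,0),(.433,.0,.19,0),(.447,.13,.19,5),(.463,.256,.19,9.5))
cv2.imwrite('pics/c4.png',np.hstack([cv2.resize(w[:, 120:520],(400,480)),cv2.resize(cv2.imread('pics/top1.png')[230:350,120:220],(400,480))]))
"
```

```text
now [0.4328 0.0012 0.1695] ydir 0.1 t 8.55 grip 1.0 0.0 F [-0.4 -0.1  0.4]
(0.433, 0.0, 0.17, 0) travel [-0.0012  0.0002 -0.0005] turn [-0.    0.    0.09]
(0.433, 0.0, 0.055, 0) travel [0.    0.    0.115] turn [0. 0. 0.]
(0.433, 0.0, 0.19, 0) travel [ 0.     0.    -0.135] turn [0. 0. 0.]
(0.447, 0.13, 0.19, 5) travel [0.13  0.014 0.   ] turn [ 0.  0. -5.]
(0.463, 0.256, 0.19, 9.5) travel [0.1241 0.0269 0.    ] turn [ 0.   0.  -4.5]
```

View pics/c4.png

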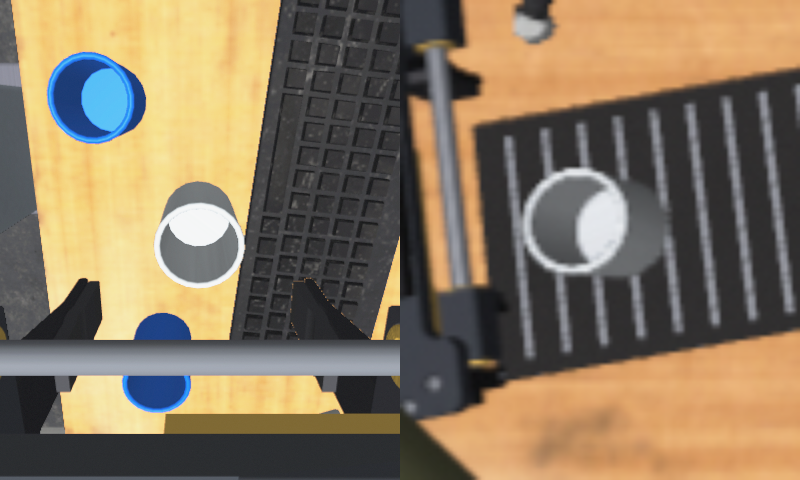

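The wrist view shows the middle cup rim at (319, 245) in the full picture, centred as expected. The top crop shows the short cup upright on the mat. Now I'll grip the middle cup and carry it over.

step_arm(
  commands=[
    {"travel":[-0.001,0,0.04],"turn":[0,0,0]},
    {"travel":[-0.001,0,0.08],"turn":[0,0,0]},
    {"travel":[-0.001,0,0.105],"turn":[0,0,0]},
    {"travel":[-0.001,0,0.11],"turn":[0,0,0]},
    {"travel":[-0.001,0,0.11],"turn":[0,0,0]},
  ],
)

```text
time: 9.05
position: [0.4325, -0.0003, 0.0594]
tool_rot: [-2.22, -2.221, 0.0]
ft_force: [1.8, -0.0, -0.4]
grip_width: 1.002
grip_force: 0.0
```

step_arm(
  commands=[
    {"travel":[0,0,0],"turn":[0,0,0]},
    {"travel":[0,0,0],"turn":[0,0,0]},
    {"travel":[0,0,0],"turn":[0,0,0]},
    {"travel":[0,0,0],"turn":[0,0,0]},
    {"travel":[0,0,0],"turn":[0,0,0]},
  ],
  gripper=0,
  force=20,
)

```text
time: 9.55
position: [0.4334, -0.0009, 0.0601]
tool_rot: [2.221, 2.22, 0.001]
ft_force: [0.5, 0.4, 3.2]
grip_width: 0.647
grip_force: 19.9
```

step_arm(
  commands=[
    {"travel":[0,0,0],"turn":[0,0,0]},
    {"travel":[0,0,0],"turn":[0,0,0]},
    {"travel":[0,0,0],"turn":[0,0,0]},
  ],
)

```text
time: 9.85
position: [0.4334, -0.0009, 0.06]
tool_rot: [2.221, 2.22, 0.001]
ft_force: [-0.5, -0.7, 5.7]
grip_width: 0.648
grip_force: 19.9
```

step_arm(
  commands=[
    {"travel":[0,0,-0.02],"turn":[0,0,0]},
    {"travel":[0,0,-0.06],"turn":[0,0,0]},
    {"travel":[0,0,-0.1],"turn":[0,0,0]},
    {"travel":[0,0,-0.13],"turn":[0,0,0]},
    {"travel":[0,0,-0.13],"turn":[0,0,0]},
  ],
)

```text
time: 10.35
position: [0.435, -0.0009, 0.1929]
tool_rot: [2.218, 2.216, 0.005]
ft_force: [0.3, 0.0, -1.8]
grip_width: 0.643
grip_force: 19.9
```

step_arm(
  commands=[
    {"travel":[0.026,0.003,0],"turn":[0,0,-1]},
    {"travel":[0.052,0.006,0],"turn":[0,0,-2]},
    {"travel":[0.078,0.008,0],"turn":[0,0,-3]},
    {"travel":[0.104,0.011,0],"turn":[0,0,-4]},
    {"travel":[0.13,0.014,0],"turn":[0,0,-5]},
  ],
)

```text
time: 10.85
position: [0.4456, 0.1298, 0.1879]
tool_rot: [-2.121, -2.315, 0.003]
ft_force: [0.1, -0.3, -2.4]
grip_width: 0.648
grip_force: 19.9
```

step_arm(
  commands=[
    {"travel":[0.03,0.007,0],"turn":[0,0,-1]},
    {"travel":[0.06,0.013,0],"turn":[0,0,-2]},
    {"travel":[0.09,0.019,0],"turn":[0,0,-3]},
    {"travel":[0.112,0.024,0],"turn":[0,0,-4]},
    {"travel":[0.124,0.027,0],"turn":[0,0,-4.5]},
  ],
)

```text
time: 11.35
position: [0.4614, 0.2572, 0.1877]
tool_rot: [-2.024, -2.398, 0.002]
ft_force: [-0.2, 0.3, -0.4]
grip_width: 0.65
grip_force: 19.9
```

step_arm(
  commands=[
    {"travel":[0,0,0],"turn":[0,0,0]},
    {"travel":[0,0,0],"turn":[0,0,0]},
    {"travel":[0,0,0],"turn":[0,0,0]},
    {"travel":[0,0,0],"turn":[0,0,0]},
  ],
)

```text
time: 11.75
position: [0.4631, 0.2537, 0.1892]
tool_rot: [2.032, 2.395, -0.002]
ft_force: [0.2, 0.3, -0.3]
grip_width: 0.651
grip_force: 19.9
```

```bash
python3 -c "
from h import *
plan((.463,.256,.19,9.5),(.463,.256,.065,9.5))
t=ctrl.get_image('top')[:,:,::-1];cv2.imwrite('pics/top2.png',t)
d=cv2.absdiff(t,cv2.imread('pics/top1.png')).max(2)[265:305,150:178];print((d>40).sum())
"
```

```text
now [0.4631 0.2537 0.1892] ydir 9.4 t 11.75 grip 0.651 19.87423507423955 F [ 0.2  0.3 -0.3]
(0.463, 0.256, 0.19, 9.5) travel [ 0.0022  0.0003 -0.0008] turn [-0.02  0.07 -0.13]
(0.463, 0.256, 0.065, 9.5) travel [0.    0.    0.125] turn [0. 0. 0.]
760
```

step_arm(
  commands=[
    {"travel":[0,0,0.04],"turn":[0,0,0]},
    {"travel":[0,0,0.075],"turn":[0,0,0]},
    {"travel":[0,0,0.1],"turn":[0,0,0]},
    {"travel":[0,0,0.112],"turn":[0,0,0]},
    {"travel":[0,0,0.115],"turn":[0,0,0]},
  ],
)

```text
time: 12.3
position: [0.4625, 0.2543, 0.0736]
tool_rot: [-2.031, -2.396, 0.003]
ft_force: [-0.5, -0.8, -1.3]
grip_width: 0.65
grip_force: 19.9
```

step_arm(
  commands=[
    {"travel":[0,0,0.003],"turn":[0,0,0]},
    {"travel":[0,0,0.006],"turn":[0,0,0]},
    {"travel":[0,0,0.009],"turn":[0,0,0]},
    {"travel":[0,0,0.009],"turn":[0,0,0]},
    {"travel":[0,0,0.009],"turn":[0,0,0]},
  ],
)

```text
time: 12.8
position: [0.4632, 0.2551, 0.0658]
tool_rot: [2.03, 2.397, 0.001]
ft_force: [0.5, 0.2, -0.8]
grip_width: 0.649
grip_force: 19.9
```

step_arm(
  commands=[
    {"travel":[0,0,0],"turn":[0,0,0]},
    {"travel":[0,0,0],"turn":[0,0,0]},
    {"travel":[0,0,0],"turn":[0,0,0]},
    {"travel":[0,0,0],"turn":[0,0,0]},
    {"travel":[0,0,0],"turn":[0,0,0]},
  ],
  gripper=1,
)

```text
time: 13.3
position: [0.4631, 0.2551, 0.0656]
tool_rot: [2.03, 2.397, 0.0]
ft_force: [0.4, 0.5, 0.0]
grip_width: 0.967
grip_force: 0.0
```

step_arm(
  commands=[
    {"travel":[0,0,-0.02],"turn":[0,0,0]},
    {"travel":[0,0,-0.06],"turn":[0,0,0]},
    {"travel":[0,0,-0.1],"turn":[0,0,0]},
    {"travel":[0,0,-0.15],"turn":[0,0,0]},
    {"travel":[0,0,-0.19],"turn":[0,0,0]},
  ],
)

```text
time: 13.8
position: [0.463, 0.2555, 0.2581]
tool_rot: [2.029, 2.397, 0.002]
ft_force: [0.9, 0.6, -0.2]
grip_width: 1.002
grip_force: 0.0
```

```bash
python3 -c "
from h import *
plan((.463,.256,.255,9.5),(.56,.25,.255,-2),(.645,.2425,.235,-14.5),(.645,.2425,.17,-14.5))
"
```

```text
now [0.463  0.2555 0.2581] ydir 9.5 t 13.8 grip 1.002 0.0 F [ 0.9  0.6 -0.2]
(0.463, 0.256, 0.255, 9.5) travel [0.0005 0.     0.0031] turn [ 0.09  0.   -0.  ]
(0.56, 0.25, 0.255, -2) travel [-0.0219  0.0947  0.    ] turn [ 0.   0.  11.5]
(0.645, 0.2425, 0.235, -14.5) travel [-0.0045  0.0852  0.02  ] turn [ 0.   0.  12.5]
(0.645, 0.2425, 0.17, -14.5) travel [0.    0.    0.065] turn [0. 0. 0.]
```

step_arm(
  commands=[
    {"travel":[-0.005,0.024,0.001],"turn":[0,0,3]},
    {"travel":[-0.011,0.047,0.002],"turn":[0,0,6]},
    {"travel":[-0.016,0.071,0.003],"turn":[0,0,9]},
    {"travel":[-0.022,0.095,0.003],"turn":[0,0,11.5]},
  ],
)

```text
time: 14.2
position: [0.5613, 0.2488, 0.2522]
tool_rot: [2.263, 2.179, -0.001]
ft_force: [1.3, 0.1, 0.5]
grip_width: 1.001
grip_force: 0.0
```

step_arm(
  commands=[
    {"travel":[-0.001,0.025,0.005],"turn":[0,0,4]},
    {"travel":[-0.003,0.05,0.01],"turn":[0,0,8]},
    {"travel":[-0.0045,0.075,0.015],"turn":[0,0,11]},
    {"travel":[-0.0045,0.085,0.02],"turn":[0,0,12.5]},
    {"travel":[-0.0045,0.085,0.02],"turn":[0,0,12.5]},
  ],
)

```text
time: 14.7
position: [0.6455, 0.2408, 0.2308]
tool_rot: [-2.485, -1.921, 0.003]
ft_force: [-1.0, 1.1, -0.1]
grip_width: 1.003
grip_force: 0.0
```

step_arm(
  commands=[
    {"travel":[0,0,0],"turn":[0,0,0]},
    {"travel":[0,0,0],"turn":[0,0,0]},
    {"travel":[0,0,0],"turn":[0,0,0]},
    {"travel":[0,0,0],"turn":[0,0,0]},
  ],
)

```text
time: 15.1
position: [0.6447, 0.2417, 0.2332]
tool_rot: [2.483, 1.923, 0.001]
ft_force: [-0.2, -0.4, -0.4]
grip_width: 1.0
grip_force: 0.0
```

```bash
python3 -c "
from h import *
plan((.645,.2425,.235,-14.5),(.645,.2425,.17,-14.5))
w=ctrl.get_image('wrist')[:,:,::-1];cv2.imwrite('pics/w3.png',w)
"
```

```text
now [0.6447 0.2417 0.2332] ydir -14.5 t 15.1 grip 1.0 0.0 F [-0.2 -0.4 -0.4]
(0.645, 0.2425, 0.235, -14.5) travel [ 0.0009  0.0001 -0.0018] turn [0.05 0.   0.01]
(0.645, 0.2425, 0.17, -14.5) travel [0.    0.    0.065] turn [0. 0. 0.]
```

View pics/w3.png

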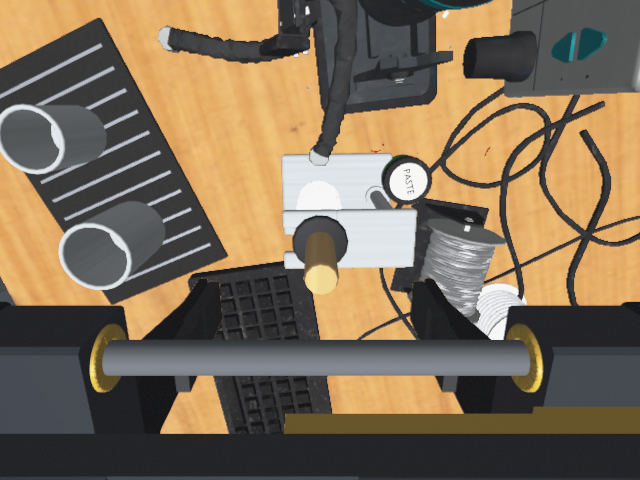

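The handle top is at (320, 279), and the fork edges run level in the picture, so the yaw is right. A flexible clip arm ends near (318,157), so I'll check its height before descending.

```bash
python3 -c "
from h import *
print('handle',wpt(320,279,.201))
for z in(.01,.04,.07,.1,.13):print(z,wpt(318,157,z),pt('scene',287.5,339,z))
# top-of-collar check
print(wpt(320,240,.146))
s=ctrl.get_state();print(s['position'])
"
```

```text
handle [0.64790588 0.2417364  0.201     ]
0.01 [0.65731623 0.27751277 0.01      ] [0.65811675 0.28408063 0.01      ]
0.04 [0.65805041 0.28114624 0.04      ] [0.65778238 0.2991172  0.04      ]
0.07 [0.65878459 0.2847797  0.07      ] [0.65744802 0.31415376 0.07      ]
0.1 [0.65951878 0.28841317 0.1       ] [0.65711365 0.32919033 0.1       ]
0.13 [0.66025296 0.29204664 0.13      ] [0.65677928 0.3442269  0.13      ]
[0.64894422 0.24330777 0.146     ]
[0.64484927 0.24153195 0.23304449]
```

step_arm(
  commands=[
    {"travel":[0,0.002,0.02],"turn":[0,0,0]},
    {"travel":[0,0.002,0.04],"turn":[0,0,0]},
    {"travel":[0,0.002,0.055],"turn":[0,0,0]},
    {"travel":[0,0.002,0.063],"turn":[0,0,0]},
    {"travel":[0,0.002,0.063],"turn":[0,0,0]},
  ],
)

```text
time: 15.65
position: [0.6465, 0.2406, 0.1683]
tool_rot: [-2.484, -1.922, 0.003]
ft_force: [-0.4, -0.1, 0.6]
grip_width: 1.002
grip_force: 0.0
```

step_arm(
  commands=[
    {"travel":[0,0,0],"turn":[0,0,0]},
    {"travel":[0,0,0],"turn":[0,0,0]},
    {"travel":[0,0,0],"turn":[0,0,0]},
    {"travel":[0,0,0],"turn":[0,0,0]},
    {"travel":[0,0,0],"turn":[0,0,0]},
  ],
  gripper=0,
  force=30,
)

```text
time: 16.15
position: [0.6472, 0.241, 0.1699]
tool_rot: [2.484, 1.922, 0.001]
ft_force: [-0.6, -0.4, 0.5]
grip_width: 0.633
grip_force: 0.0
```

step_arm(
  commands=[
    {"travel":[0,0,0],"turn":[0,0,0]},
    {"travel":[0,0,0],"turn":[0,0,0]},
    {"travel":[0,0,0],"turn":[0,0,0]},
    {"travel":[0,0,0],"turn":[0,0,0]},
    {"travel":[0,0,0],"turn":[0,0,0]},
  ],
)

```text
time: 16.65
position: [0.6471, 0.241, 0.1695]
tool_rot: [2.485, 1.923, -0.0]
ft_force: [0.1, -0.1, -1.0]
grip_width: 0.198
grip_force: 30.0
```

```bash
python3 -c "
from h import *
plan()"
```

```text
now [0.6471 0.241  0.1695] ydir -14.5 t 16.65 grip 0.198 30.00022045802325 F [ 0.1 -0.1 -1. ]
```

step_arm(
  commands=[
    {"travel":[0,0,-0.003],"turn":[0,0,0]},
    {"travel":[0,0,-0.006],"turn":[0,0,0]},
    {"travel":[0,0,-0.006],"turn":[0,0,0]},
    {"travel":[0,-0.008,-0.006],"turn":[0,0,0]},
    {"travel":[0,-0.018,-0.006],"turn":[0,0,0]},
  ],
)

```text
time: 17.15
position: [0.629, 0.2455, 0.1752]
tool_rot: [-2.485, -1.922, 0.001]
ft_force: [-0.5, -0.3, -0.6]
grip_width: 0.202
grip_force: 30.0
```

step_arm(
  commands=[
    {"travel":[0,-0.015,0],"turn":[0,0,0]},
    {"travel":[0,-0.03,0],"turn":[0,0,0]},
    {"travel":[0,-0.045,0],"turn":[0,0,0]},
    {"travel":[0,-0.055,0],"turn":[0,0,0]},
    {"travel":[0,-0.055,0],"turn":[0,0,0]},
  ],
)

```text
time: 17.65
position: [0.5745, 0.2604, 0.1758]
tool_rot: [2.482, 1.926, -0.001]
ft_force: [0.4, 0.5, -0.4]
grip_width: 0.201
grip_force: 30.0
```

step_arm(
  commands=[
    {"travel":[0,0,-0.03],"turn":[0,0,0]},
    {"travel":[0,0,-0.06],"turn":[0,0,0]},
    {"travel":[0,0,-0.09],"turn":[0,0,0]},
    {"travel":[0,0,-0.1],"turn":[0,0,0]},
    {"travel":[0,0,-0.1],"turn":[0,0,0]},
  ],
)

```text
time: 18.15
position: [0.5773, 0.2596, 0.2768]
tool_rot: [2.484, 1.921, 0.004]
ft_force: [-0.1, -0.1, -1.5]
grip_width: 0.204
grip_force: 30.0
```

```bash
python3 -c "
from h import *
plan((.463,.255,.275,-2))
t=ctrl.get_image('top')[:,:,::-1];s=ctrl.get_image('scene')[:,:,::-1]
cv2.imwrite('pics/top3.png',t);cv2.imwrite('pics/scene3.png',s)
f=lambda im,x,y:cv2.resize(im[y:y+120,x:x+160],(400,300),interpolation=cv2.INTER_CUBIC)
cv2.imwrite('pics/c5.png',np.hstack([f(t,120,210),f(s,290,270)]))
"
```

```text
now [0.5773 0.2596 0.2768] ydir -14.6 t 18.15 grip 0.204 29.999747648835182 F [-0.1 -0.1 -1.5]
(0.463, 0.255, 0.275, -2) travel [-0.0332 -0.1095  0.0014] turn [  0.14  -0.08 -12.56]
```

View pics/c5.png

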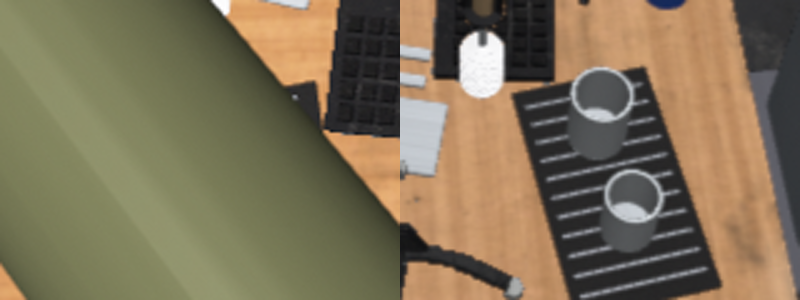

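```bash
python3 -c "
from h import *
print(pt('scene',370.4,308,.083),pt('scene',383.2,348.8,.071))"
```

```text
[0.46123646 0.25563389 0.083     ] [0.44428875 0.35500279 0.071     ]
```

step_arm(
  commands=[
    {"travel":[-0.008,-0.027,0],"turn":[0,0,-3]},
    {"travel":[-0.017,-0.055,0],"turn":[0,0,-6]},
    {"travel":[-0.025,-0.085,0],"turn":[0,0,-9]},
    {"travel":[-0.033,-0.1095,0],"turn":[0,0,-12.5]},
    {"travel":[-0.033,-0.1095,0],"turn":[0,0,-12.5]},
  ],
)

```text
time: 18.75
position: [0.4584, 0.2549, 0.2738]
tool_rot: [2.256, 2.185, -0.007]
ft_force: [-0.0, 0.9, -0.9]
grip_width: 0.198
grip_force: 30.0
```

step_arm(
  commands=[
    {"travel":[0,0,0],"turn":[0,0,0]},
    {"travel":[0,0,0],"turn":[0,0,0]},
    {"travel":[0,0,0],"turn":[0,0,0]},
    {"travel":[0,0,0],"turn":[0,0,0]},
  ],
)

```text
time: 19.15
position: [0.4626, 0.2548, 0.2752]
tool_rot: [-2.26, -2.18, 0.0]
ft_force: [-0.5, -0.1, -1.1]
grip_width: 0.201
grip_force: 30.0
```

```bash
python3 -c "
from h import *
plan((.463,.255,.275,-2))
s=ctrl.get_image('scene')[:,:,::-1]
cv2.imwrite('pics/c6.png',cv2.resize(s[250:400,290:490],(800,600),interpolation=cv2.INTER_CUBIC))
"
```

```text
now [0.4626 0.2548 0.2752] ydir -2.1 t 19.15 grip 0.201 29.999880040995777 F [-0.5 -0.1 -1.1]
(0.463, 0.255, 0.275, -2) travel [0.0002 0.0004 0.0002] turn [-0.06 -0.05 -0.06]
```

View pics/c6.png

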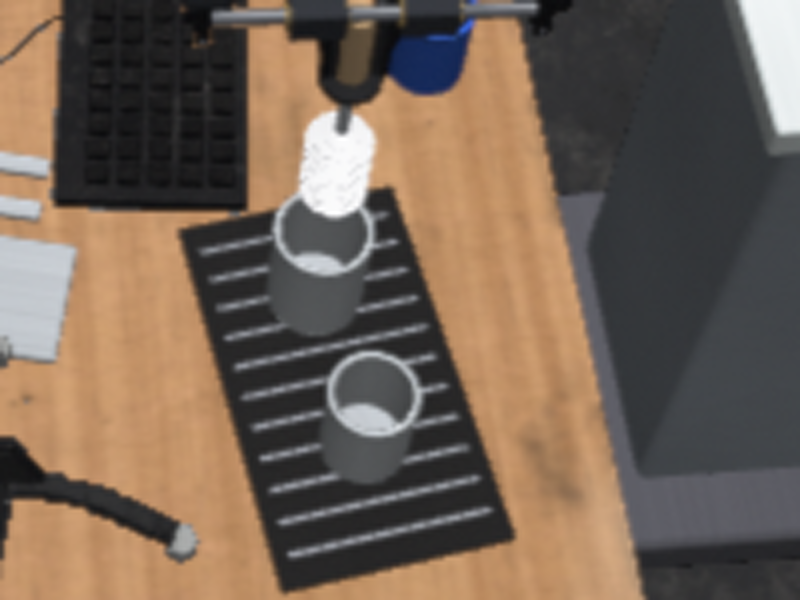

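```bash
python3 -c "
from h import *
print(proj('scene',[[.4626,.2548,.1207],[.4626,.2548,.1957],[.4626,.2548,.2457]]))"
```

```text
[[371.09583342 299.50943257]
 [373.9163141  281.98873602]
 [375.95169892 269.34501893]]
```

The brush hangs straight and its tip is over the middle cup, so I'll scrub it.

step_arm(
  commands=[
    {"travel":[0,0,0.025],"turn":[0,0,0]},
    {"travel":[0,0,0.05],"turn":[0,0,0]},
    {"travel":[0,0,0.075],"turn":[0,0,0]},
    {"travel":[0,0,0.095],"turn":[0,0,0]},
    {"travel":[0,0,0.1],"turn":[0,0,0]},
  ],
)

```text
time: 19.7
position: [0.461, 0.2541, 0.1733]
tool_rot: [-2.259, -2.18, 0.006]
ft_force: [-1.1, 0.1, -0.2]
grip_width: 0.195
grip_force: 30.0
```

step_arm(
  commands=[
    {"travel":[0,0,0.004],"turn":[0,0,0]},
    {"travel":[0,0,0.007],"turn":[0,0,0]},
    {"travel":[0,0,0.007],"turn":[0,0,0]},
    {"travel":[0,0,0.007],"turn":[0,0,0]},
    {"travel":[0,0,0.007],"turn":[0,0,0]},
  ],
)

```text
time: 20.2
position: [0.4625, 0.255, 0.1691]
tool_rot: [2.26, 2.181, 0.001]
ft_force: [0.1, 0.7, -1.3]
grip_width: 0.199
grip_force: 30.0
```

step_arm(
  commands=[
    {"travel":[0,0,-0.025],"turn":[0,0,0]},
    {"travel":[0,0,-0.047],"turn":[0,0,0]},
    {"travel":[0,0,-0.047],"turn":[0,0,0]},
    {"travel":[0,0,-0.047],"turn":[0,0,0]},
    {"travel":[0,0,-0.047],"turn":[0,0,0]},
  ],
)

```text
time: 20.7
position: [0.4617, 0.2543, 0.2146]
tool_rot: [-2.261, -2.181, 0.002]
ft_force: [-0.5, -0.2, 0.7]
grip_width: 0.2
grip_force: 30.0
```

step_arm(
  commands=[
    {"travel":[0,0,0.025],"turn":[0,0,0]},
    {"travel":[0,0,0.047],"turn":[0,0,0]},
    {"travel":[0,0,0.047],"turn":[0,0,0]},
    {"travel":[0,0,0.047],"turn":[0,0,0]},
    {"travel":[0,0,0.047],"turn":[0,0,0]},
  ],
)

```text
time: 21.2
position: [0.4625, 0.2552, 0.1693]
tool_rot: [2.26, 2.182, 0.001]
ft_force: [0.1, -0.5, -1.0]
grip_width: 0.199
grip_force: 30.0
```

step_arm(
  commands=[
    {"travel":[0,0,0],"turn":[0,0,0]},
    {"travel":[0,0,0],"turn":[0,0,0]},
  ],
)

```text
time: 21.4
position: [0.4626, 0.255, 0.1692]
tool_rot: [2.26, 2.181, 0.002]
ft_force: [-0.3, 0.8, -0.9]
grip_width: 0.203
grip_force: 30.0
```

```bash
python3 -c "
from h import *
plan((.463,.255,.275,-2),(.447,.354,.275,6))
s=ctrl.get_image('scene')[:,:,::-1]
cv2.imwrite('pics/c7.png',cv2.resize(s[250:400,290:490],(800,600),interpolation=cv2.INTER_CUBIC))
"
```

```text
now [0.4626 0.255  0.1692] ydir -2.0 t 21.4 grip 0.203 29.999568471685052 F [-0.3  0.8 -0.9]
(0.463, 0.255, 0.275, -2) travel [ 0.      0.0006 -0.1058] turn [ 0.07 -0.01 -0.04]
(0.447, 0.354, 0.275, 6) travel [ 0.0984 -0.0194  0.    ] turn [ 0.  0. -8.]
```

View pics/c7.png

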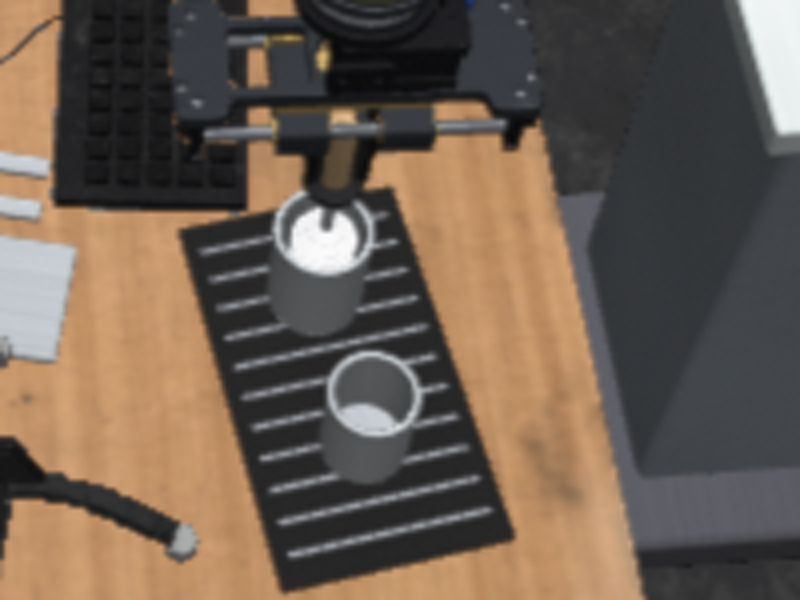

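The brush head sits at rim level inside the middle cup, so it is at the bottom. The short cup is unmoved, with its rim at (373,393) in the crop. Next I'll raise the brush and scrub the short cup.

step_arm(
  commands=[
    {"travel":[0,0,-0.03],"turn":[0,0,0]},
    {"travel":[0,0,-0.06],"turn":[0,0,0]},
    {"travel":[0,0,-0.09],"turn":[0,0,0]},
    {"travel":[0,0,-0.106],"turn":[0,0,0]},
    {"travel":[0,0,-0.106],"turn":[0,0,0]},
  ],
)

```text
time: 21.95
position: [0.4632, 0.2556, 0.2766]
tool_rot: [2.259, 2.18, 0.006]
ft_force: [0.2, 0.8, -1.1]
grip_width: 0.196
grip_force: 30.0
```

step_arm(
  commands=[
    {"travel":[0.025,-0.005,0],"turn":[0,0,-2]},
    {"travel":[0.05,-0.01,0],"turn":[0,0,-4]},
    {"travel":[0.075,-0.015,0],"turn":[0,0,-6]},
    {"travel":[0.0985,-0.0195,0],"turn":[0,0,-8]},
    {"travel":[0.0985,-0.0195,0],"turn":[0,0,-8]},
  ],
)

```text
time: 22.45
position: [0.4434, 0.3572, 0.2727]
tool_rot: [-2.092, -2.338, 0.002]
ft_force: [-0.3, 0.1, 0.0]
grip_width: 0.197
grip_force: 30.0
```

step_arm(
  commands=[
    {"travel":[0,0,0],"turn":[0,0,0]},
    {"travel":[0,0,0],"turn":[0,0,0]},
    {"travel":[0,0,0],"turn":[0,0,0]},
    {"travel":[0,0,0],"turn":[0,0,0]},
  ],
)

```text
time: 22.85
position: [0.4467, 0.3529, 0.2744]
tool_rot: [2.104, 2.332, -0.001]
ft_force: [-0.1, 0.0, -0.4]
grip_width: 0.203
grip_force: 30.0
```

```bash
python3 -c "
from h import *
plan((.447,.354,.275,6))
s=ctrl.get_image('scene')[:,:,::-1]
cv2.imwrite('pics/c8.png',cv2.resize(s[250:400,290:490],(800,600),interpolation=cv2.INTER_CUBIC))
"
```

```text
now [0.4467 0.3529 0.2744] ydir 5.9 t 22.85 grip 0.203 29.999737897887826 F [-0.1  0.  -0.4]
(0.447, 0.354, 0.275, 6) travel [ 0.001   0.0004 -0.0006] turn [ 0.01  0.05 -0.14]
```

View pics/c8.png

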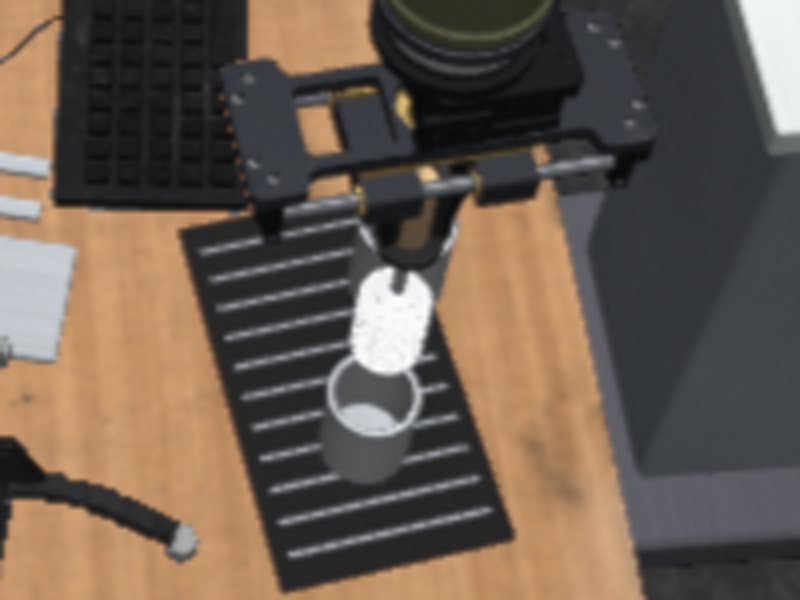

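The middle cup has been knocked about 4 cm towards the robot; its rim now shows near (405,240) behind the handle. I'll put it back after hanging the brush. The short cup is still under the brush, so I'll scrub it now.

step_arm(
  commands=[
    {"travel":[0,0,0.025],"turn":[0,0,0]},
    {"travel":[0,0,0.05],"turn":[0,0,0]},
    {"travel":[0,0,0.075],"turn":[0,0,0]},
    {"travel":[0,0,0.095],"turn":[0,0,0]},
    {"travel":[0,0,0.1],"turn":[0,0,0]},
  ],
)

```text
time: 23.4
position: [0.4455, 0.3524, 0.1723]
tool_rot: [-2.103, -2.333, 0.006]
ft_force: [-0.7, -0.3, -1.1]
grip_width: 0.197
grip_force: 30.0
```

step_arm(
  commands=[
    {"travel":[0,0,0.004],"turn":[0,0,0]},
    {"travel":[0,0,0.007],"turn":[0,0,0]},
    {"travel":[0,0,0.007],"turn":[0,0,0]},
    {"travel":[0,0,0.007],"turn":[0,0,0]},
    {"travel":[0,0,0.007],"turn":[0,0,0]},
  ],
)

```text
time: 23.9
position: [0.4464, 0.3542, 0.1681]
tool_rot: [2.103, 2.334, 0.001]
ft_force: [-0.4, 0.1, -0.4]
grip_width: 0.2
grip_force: 30.0
```

step_arm(
  commands=[
    {"travel":[0,0,-0.022],"turn":[0,0,0]},
    {"travel":[0,0,-0.042],"turn":[0,0,0]},
    {"travel":[0,0,-0.042],"turn":[0,0,0]},
    {"travel":[0,0,-0.042],"turn":[0,0,0]},
    {"travel":[0,0,-0.042],"turn":[0,0,0]},
  ],
)

```text
time: 24.4
position: [0.4458, 0.3534, 0.2086]
tool_rot: [2.103, 2.334, -0.002]
ft_force: [0.8, -0.6, -0.5]
grip_width: 0.202
grip_force: 30.0
```

step_arm(
  commands=[
    {"travel":[0,0,0.022],"turn":[0,0,0]},
    {"travel":[0,0,0.042],"turn":[0,0,0]},
    {"travel":[0,0,0.042],"turn":[0,0,0]},
    {"travel":[0,0,0.042],"turn":[0,0,0]},
    {"travel":[0,0,0.042],"turn":[0,0,0]},
  ],
)

```text
time: 24.9
position: [0.4463, 0.3543, 0.1681]
tool_rot: [-2.103, -2.334, -0.001]
ft_force: [0.6, 0.3, -1.0]
grip_width: 0.199
grip_force: 30.0
```

step_arm(
  commands=[
    {"travel":[0,0,0],"turn":[0,0,0]},
    {"travel":[0,0,0],"turn":[0,0,0]},
  ],
)

```text
time: 25.1
position: [0.4464, 0.3542, 0.1682]
tool_rot: [2.103, 2.334, 0.001]
ft_force: [1.1, 0.0, -0.0]
grip_width: 0.195
grip_force: 30.0
```

```bash
python3 -c "
from h import *
plan((.447,.354,.277,6),(.51,.30,.277,-6),(.579,.2586,.277,-14.5))
s=ctrl.get_image('scene')[:,:,::-1]
cv2.imwrite('pics/c9.png',cv2.resize(s[250:400,290:490],(800,600),interpolation=cv2.INTER_CUBIC))
"
```

```text
now [0.4464 0.3542 0.1682] ydir 6.0 t 25.1 grip 0.195 29.995307251811028 F [ 1.1  0.  -0. ]
(0.447, 0.354, 0.277, 6) travel [-0.0002  0.0007 -0.1088] turn [ 0.05 -0.02 -0.03]
(0.51, 0.3, 0.277, -6) travel [-0.0603  0.057   0.    ] turn [ 0.  0. 12.]
(0.579, 0.2586, 0.277, -14.5) travel [-0.034   0.0729  0.    ] turn [0.  0.  8.5]
```

View pics/c9.png

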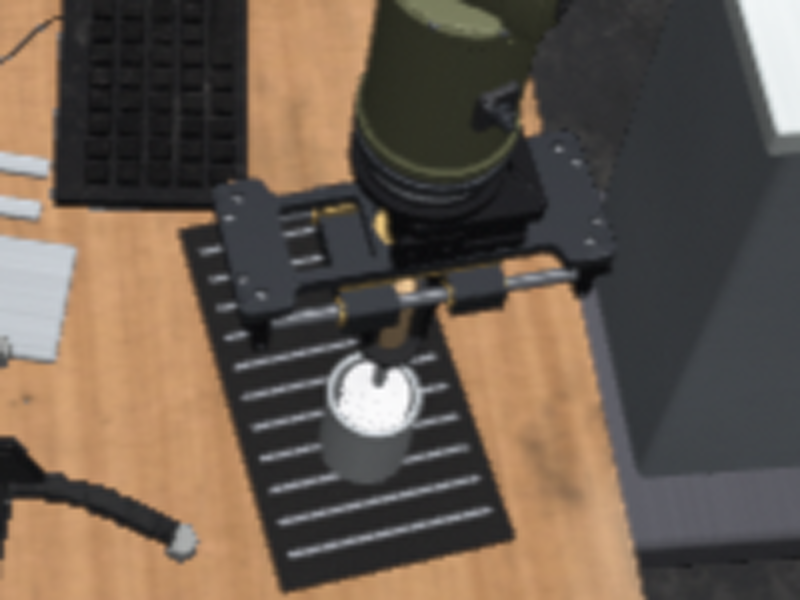

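The head is seated inside the short cup at rim level. Now I'll raise the brush and return it to the stand.

step_arm(
  commands=[
    {"travel":[0,0,-0.03],"turn":[0,0,0]},
    {"travel":[0,0,-0.06],"turn":[0,0,0]},
    {"travel":[0,0,-0.09],"turn":[0,0,0]},
    {"travel":[0,0,-0.109],"turn":[0,0,0]},
    {"travel":[0,0,-0.109],"turn":[0,0,0]},
  ],
)

```text
time: 25.65
position: [0.4471, 0.3553, 0.2796]
tool_rot: [2.102, 2.333, 0.008]
ft_force: [-0.2, 0.4, -0.9]
grip_width: 0.2
grip_force: 30.0
```

step_arm(
  commands=[
    {"travel":[-0.015,0.014,0],"turn":[0,0,3]},
    {"travel":[-0.03,0.028,0],"turn":[0,0,6]},
    {"travel":[-0.045,0.043,0],"turn":[0,0,9]},
    {"travel":[-0.06,0.057,0],"turn":[0,0,12]},
  ],
)

```text
time: 26.05
position: [0.5111, 0.2976, 0.2754]
tool_rot: [-2.342, -2.094, 0.003]
ft_force: [-0.5, -0.4, -0.0]
grip_width: 0.202
grip_force: 30.0
```

step_arm(
  commands=[
    {"travel":[-0.011,0.024,0],"turn":[0,0,3]},
    {"travel":[-0.023,0.049,0],"turn":[0,0,6]},
    {"travel":[-0.034,0.073,0],"turn":[0,0,8.5]},
    {"travel":[-0.034,0.073,0],"turn":[0,0,8.5]},
    {"travel":[-0.034,0.073,0],"turn":[0,0,8.5]},
  ],
)

```text
time: 26.55
position: [0.5791, 0.2571, 0.2754]
tool_rot: [-2.487, -1.917, 0.002]
ft_force: [-0.5, 0.3, -1.1]
grip_width: 0.198
grip_force: 30.0
```

step_arm(
  commands=[
    {"travel":[0,0,0],"turn":[0,0,0]},
    {"travel":[0,0,0],"turn":[0,0,0]},
    {"travel":[0,0,0],"turn":[0,0,0]},
  ],
)

```text
time: 26.85
position: [0.5775, 0.2593, 0.2767]
tool_rot: [2.483, 1.924, 0.0]
ft_force: [0.2, -0.7, -0.5]
grip_width: 0.197
grip_force: 30.0
```

```bash
python3 -c "
from h import *
plan((.5775,.2588,.277,-14.5),(.5775,.2588,.1755,-14.5),(.647,.2408,.1755,-14.5))
"
```

```text
now [0.5775 0.2593 0.2767] ydir -14.5 t 26.85 grip 0.197 29.995089420117438 F [ 0.2 -0.7 -0.5]
(0.5775, 0.2588, 0.277, -14.5) travel [-0.0005  0.0001 -0.0003] turn [0.02 0.01 0.04]
(0.5775, 0.2588, 0.1755, -14.5) travel [0.     0.     0.1015] turn [0. 0. 0.]
(0.647, 0.2408, 0.1755, -14.5) travel [-0.      0.0718  0.    ] turn [0. 0. 0.]
```

step_arm(
  commands=[
    {"travel":[0,0,0.03],"turn":[0,0,0]},
    {"travel":[0,0,0.06],"turn":[0,0,0]},
    {"travel":[0,0,0.09],"turn":[0,0,0]},
    {"travel":[0,0,0.101],"turn":[0,0,0]},
    {"travel":[0,0,0.101],"turn":[0,0,0]},
  ],
)

```text
time: 27.35
position: [0.5771, 0.2582, 0.1742]
tool_rot: [-2.484, -1.923, 0.004]
ft_force: [-0.3, 0.1, -0.3]
grip_width: 0.203
grip_force: 30.0
```

step_arm(
  commands=[
    {"travel":[0,0,0],"turn":[0,0,0]},
    {"travel":[0,0,0],"turn":[0,0,0]},
    {"travel":[0,0,0],"turn":[0,0,0]},
    {"travel":[0,0.005,0],"turn":[0,0,0]},
    {"travel":[0,0.015,0],"turn":[0,0,0]},
  ],
)

```text
time: 27.85
position: [0.5929, 0.2553, 0.1762]
tool_rot: [2.483, 1.923, 0.001]
ft_force: [0.4, -1.1, -0.7]
grip_width: 0.201
grip_force: 30.0
```

step_arm(
  commands=[
    {"travel":[0,0.015,0],"turn":[0,0,0]},
    {"travel":[0,0.03,0],"turn":[0,0,0]},
    {"travel":[0,0.045,0],"turn":[0,0,0]},
    {"travel":[0,0.055,0],"turn":[0,0,0]},
    {"travel":[0,0.057,0],"turn":[0,0,0]},
  ],
)

```text
time: 28.35
position: [0.6494, 0.2394, 0.175]
tool_rot: [2.487, 1.92, -0.0]
ft_force: [-0.2, -0.4, -0.9]
grip_width: 0.202
grip_force: 30.0
```

step_arm(
  commands=[
    {"travel":[0,0,0],"turn":[0,0,0]},
    {"travel":[0,0,0],"turn":[0,0,0]},
    {"travel":[0,0,0.002],"turn":[0,0,0]},
    {"travel":[0,0,0.004],"turn":[0,0,0]},
    {"travel":[0,0,0.0055],"turn":[0,0,0]},
  ],
)

```text
time: 28.85
position: [0.6475, 0.2407, 0.1698]
tool_rot: [2.484, 1.923, -0.001]
ft_force: [1.0, 1.2, -1.0]
grip_width: 0.201
grip_force: 30.0
```

```bash
python3 -c "
from h import *
plan((.647,.241,.17,-14.5))
"
```

```text
now [0.6475 0.2407 0.1698] ydir -14.5 t 28.85 grip 0.201 29.99534131027758 F [ 1.   1.2 -1. ]
(0.647, 0.241, 0.17, -14.5) travel [ 0.0002 -0.0005 -0.0002] turn [ 0.    0.02 -0.01]
```

step_arm(
  commands=[
    {"travel":[0,0,0],"turn":[0,0,0]},
    {"travel":[0,0,0],"turn":[0,0,0]},
    {"travel":[0,0,0],"turn":[0,0,0]},
    {"travel":[0,0,0],"turn":[0,0,0]},
    {"travel":[0,0,0],"turn":[0,0,0]},
  ],
  gripper=1,
)

```text
time: 29.35
position: [0.6478, 0.2407, 0.1701]
tool_rot: [2.485, 1.923, 0.0]
ft_force: [-0.3, -1.2, 0.2]
grip_width: 0.568
grip_force: 0.0
```

step_arm(
  commands=[
    {"travel":[0,0,0],"turn":[0,0,0]},
    {"travel":[0,0,0],"turn":[0,0,0]},
    {"travel":[0,0,-0.02],"turn":[0,0,0]},
    {"travel":[0,0,-0.05],"turn":[0,0,0]},
    {"travel":[0,0,-0.08],"turn":[0,0,0]},
  ],
)

```text
time: 29.85
position: [0.6475, 0.2404, 0.2505]
tool_rot: [-2.484, -1.923, 0.002]
ft_force: [1.1, 0.3, -0.7]
grip_width: 0.97
grip_force: 0.0
```

step_arm(
  commands=[
    {"travel":[0,-0.03,-0.02],"turn":[0,0,-5]},
    {"travel":[0,-0.07,-0.03],"turn":[0,0,-10]},
    {"travel":[0,-0.11,-0.03],"turn":[0,0,-15]},
    {"travel":[0,-0.15,-0.03],"turn":[0,0,-15]},
    {"travel":[0,-0.15,-0.03],"turn":[0,0,-15]},
  ],
)

```text
time: 30.35
position: [0.4967, 0.282, 0.2807]
tool_rot: [2.202, 2.239, -0.002]
ft_force: [0.1, -0.0, 0.2]
grip_width: 0.997
grip_force: 0.0
```

step_arm(
  commands=[
    {"travel":[0,0,0],"turn":[0,0,0]},
    {"travel":[0,0,0],"turn":[0,0,0]},
    {"travel":[0,0,0],"turn":[0,0,0]},
    {"travel":[0,0,0],"turn":[0,0,0]},
    {"travel":[0,0,0],"turn":[0,0,0]},
  ],
)

```text
time: 30.85
position: [0.503, 0.2781, 0.2797]
tool_rot: [-2.212, -2.229, 0.0]
ft_force: [0.0, -0.2, 0.2]
grip_width: 1.0
grip_force: 0.0
```

```bash
python3 -c "
from h import *
plan()
w=ctrl.get_image('wrist')[:,:,::-1];s=ctrl.get_image('scene')[:,:,::-1]
cv2.imwrite('pics/w4.png',w);cv2.imwrite('pics/s4.png',s)
f=lambda im,x,y,X,Y:cv2.resize(im[y:Y,x:X],(400,300),interpolation=cv2.INTER_CUBIC)
cv2.imwrite('pics/c10.png',np.vstack([np.hstack([f(w,0,0,640,480),f(s,330,270,490,390)]),np.hstack([f(s,240,260,320,320),f(s,0,0,640,480)])]))
"
```

```text
now [0.503  0.2781 0.2797] ydir 0.4 t 30.85 grip 1.0 0.0 F [ 0.  -0.2  0.2]
```

View pics/c10.png

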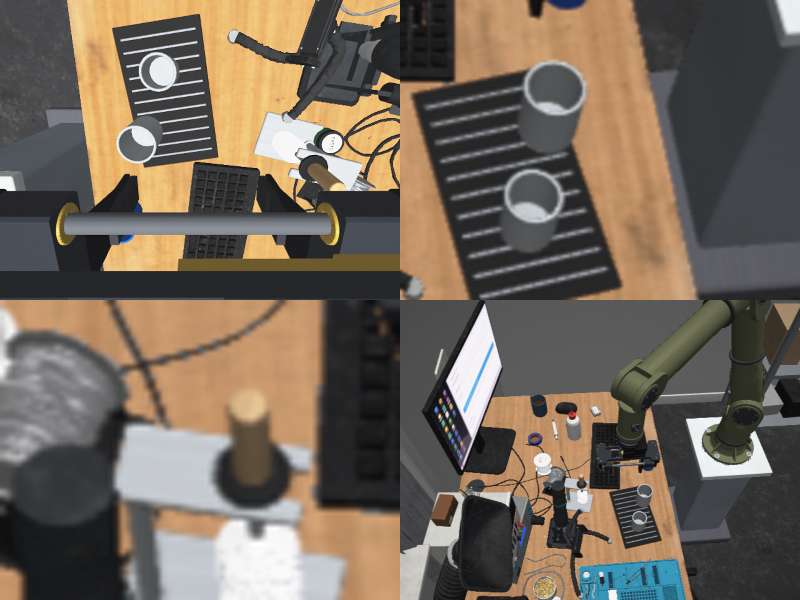

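The brush hangs by its collar in the fork again. The middle cup stands upright but overhangs the mat's near edge, with its rim at wrist (222.5,230.4) and scene (391.6,306.4).

```bash
python3 -c "
from h import *
for z in(.078,.083):print(wpt(222.5,230.4,z),pt('scene',391.6,306.4,z))
for u,v in((.458,.256),(.405,.247)):pass
plan((.41,.25,.2,9.5),(.41,.25,.065,9.5))
R=Ro.from_euler('z',9.5,degrees=True).as_matrix()[:2,:2]
for p in((.463,.255),(.4464,.354),(.41,.25)):print(R.T@(np.array(p)-(.454,.31)))
"
```

```text
[0.41641427 0.25022463 0.078     ] [0.41024041 0.25227961 0.078     ]
[0.41764259 0.2518159  0.083     ] [0.41122407 0.25506281 0.083     ]
now [0.5028 0.2783 0.2799] ydir 0.5 t 30.95 grip 1.003 0.0 F [0.5 0.4 0.1]
(0.41, 0.25, 0.2, 9.5) travel [-0.0275 -0.093   0.0799] turn [-0.03 -0.02 -9.04]
(0.41, 0.25, 0.065, 9.5) travel [0.    0.    0.135] turn [0. 0. 0.]
[-0.00020105 -0.05573114]
[-0.00023368  0.04465093]
[-0.05329942 -0.05191504]
```

step_arm(
  commands=[
    {"travel":[-0.008,-0.03,0.02],"turn":[0,0,-3]},
    {"travel":[-0.017,-0.06,0.05],"turn":[0,0,-6]},
    {"travel":[-0.0255,-0.089,0.08],"turn":[0,0,-9]},
    {"travel":[-0.0255,-0.089,0.08],"turn":[0,0,-9]},
    {"travel":[-0.0255,-0.089,0.08],"turn":[0,0,-9]},
  ],
)

```text
time: 31.45
position: [0.4134, 0.2513, 0.1996]
tool_rot: [2.03, 2.395, -0.002]
ft_force: [0.8, 1.1, 1.3]
grip_width: 1.0
grip_force: 0.0
```

step_arm(
  commands=[
    {"travel":[0,0,0],"turn":[0,0,0]},
    {"travel":[0,0,0],"turn":[0,0,0]},
    {"travel":[0,0,0.03],"turn":[0,0,0]},
    {"travel":[0,0,0.06],"turn":[0,0,0]},
    {"travel":[0,0,0.09],"turn":[0,0,0]},
  ],
)

```text
time: 31.95
position: [0.4154, 0.253, 0.1099]
tool_rot: [-2.031, -2.396, -0.004]
ft_force: [1.0, -0.4, 0.3]
grip_width: 1.004
grip_force: 0.0
```

step_arm(
  commands=[
    {"travel":[0,0,0.025],"turn":[0,0,0]},
    {"travel":[0,0,0.04],"turn":[0,0,0]},
    {"travel":[0,0,0.044],"turn":[0,0,0]},
    {"travel":[0,0,0.044],"turn":[0,0,0]},
    {"travel":[0,0,0.044],"turn":[0,0,0]},
  ],
)

```text
time: 32.45
position: [0.4148, 0.2529, 0.0671]
tool_rot: [2.03, 2.397, 0.003]
ft_force: [-0.1, 0.7, 0.7]
grip_width: 0.998
grip_force: 0.0
```

step_arm(
  commands=[
    {"travel":[0,0,0],"turn":[0,0,0]},
    {"travel":[0,0,0],"turn":[0,0,0]},
    {"travel":[0,0,0],"turn":[0,0,0]},
    {"travel":[0,0,0],"turn":[0,0,0]},
    {"travel":[0,0,0],"turn":[0,0,0]},
  ],
  gripper=0,
  force=20,
)

```text
time: 32.95
position: [0.4138, 0.2519, 0.0661]
tool_rot: [2.03, 2.397, -0.0]
ft_force: [0.1, -0.5, 0.5]
grip_width: 0.65
grip_force: 19.9
```

step_arm(
  commands=[
    {"travel":[0,0,0],"turn":[0,0,0]},
    {"travel":[0,0,0],"turn":[0,0,0]},
    {"travel":[0,0,0],"turn":[0,0,0]},
  ],
)

```text
time: 33.25
position: [0.4138, 0.2519, 0.0661]
tool_rot: [2.03, 2.397, -0.001]
ft_force: [-0.7, -0.8, 3.2]
grip_width: 0.65
grip_force: 19.9
```

```bash
python3 -c "
from h import *
plan((.463,.255,.076,9.5))"
```

```text
now [0.4138 0.2519 0.0661] ydir 9.5 t 33.25 grip 0.65 19.9050479511061 F [-0.7 -0.8  3.2]
(0.463, 0.255, 0.076, 9.5) travel [-0.0051  0.049  -0.0099] turn [-0.01  0.02 -0.04]
```

step_arm(
  commands=[
    {"travel":[0,0,-0.008],"turn":[0,0,0]},
    {"travel":[0,0,-0.016],"turn":[0,0,0]},
    {"travel":[-0.001,0.015,-0.016],"turn":[0,0,0]},
    {"travel":[-0.003,0.033,-0.016],"turn":[0,0,0]},
    {"travel":[-0.005,0.049,-0.016],"turn":[0,0,0]},
  ],
)

```text
time: 33.75
position: [0.4641, 0.2552, 0.0827]
tool_rot: [2.03, 2.396, 0.001]
ft_force: [-0.0, -0.4, -1.0]
grip_width: 0.646
grip_force: 19.9
```

step_arm(
  commands=[
    {"travel":[0,0,0],"turn":[0,0,0]},
    {"travel":[0,0,0],"turn":[0,0,0]},
    {"travel":[0,0,0.006],"turn":[0,0,0]},
    {"travel":[0,0,0.012],"turn":[0,0,0]},
    {"travel":[0,0,0.015],"turn":[0,0,0]},
  ],
)

```text
time: 34.25
position: [0.462, 0.2548, 0.0661]
tool_rot: [-2.03, -2.398, 0.002]
ft_force: [-0.2, -0.8, 5.2]
grip_width: 0.651
grip_force: 19.9
```

step_arm(
  commands=[
    {"travel":[0,0,0],"turn":[0,0,0]},
    {"travel":[0,0,0],"turn":[0,0,0]},
    {"travel":[0,0,0],"turn":[0,0,0]},
  ],
)

```text
time: 34.55
position: [0.4629, 0.2552, 0.067]
tool_rot: [2.03, 2.397, 0.0]
ft_force: [-0.2, -0.6, -1.4]
grip_width: 0.65
grip_force: 19.9
```

step_arm(
  commands=[
    {"travel":[0,0,0],"turn":[0,0,0]},
    {"travel":[0,0,0],"turn":[0,0,0]},
    {"travel":[0,0,0],"turn":[0,0,0]},
    {"travel":[0,0,0],"turn":[0,0,0]},
    {"travel":[0,0,0],"turn":[0,0,0]},
  ],
  gripper=1,
)

```text
time: 35.05
position: [0.463, 0.2552, 0.0671]
tool_rot: [2.03, 2.397, 0.0]
ft_force: [0.5, 0.1, -0.0]
grip_width: 0.97
grip_force: 0.0
```

step_arm(
  commands=[
    {"travel":[0,0,-0.02],"turn":[0,0,0]},
    {"travel":[0,0,-0.06],"turn":[0,0,0]},
    {"travel":[0,0,-0.1],"turn":[0,0,0]},
    {"travel":[0,0,-0.15],"turn":[0,0,0]},
    {"travel":[0,0,-0.2],"turn":[0,0,0]},
  ],
)

```text
time: 35.55
position: [0.4624, 0.2551, 0.2686]
tool_rot: [2.03, 2.398, -0.001]
ft_force: [1.5, 0.5, -0.6]
grip_width: 0.998
grip_force: 0.0
```

step_arm(
  commands=[
    {"travel":[-0.045,0,0],"turn":[0,0,0]},
    {"travel":[-0.09,0,0],"turn":[0,0,0]},
    {"travel":[-0.135,0,0],"turn":[0,0,0]},
    {"travel":[-0.18,0,0],"turn":[0,0,0]},
    {"travel":[-0.22,0,0],"turn":[0,0,0]},
  ],
)

```text
time: 36.05
position: [0.4992, 0.0356, 0.2673]
tool_rot: [2.031, 2.394, -0.001]
ft_force: [1.5, 0.0, 0.6]
grip_width: 0.996
grip_force: 0.0
```

step_arm(
  commands=[
    {"travel":[-0.045,0,0],"turn":[0,0,0]},
    {"travel":[-0.09,0,0],"turn":[0,0,0]},
    {"travel":[-0.09,0,0],"turn":[0,0,0]},
    {"travel":[-0.09,0,0],"turn":[0,0,0]},
    {"travel":[-0.09,0,0],"turn":[0,0,0]},
  ],
)

```text
time: 36.55
position: [0.5139, -0.0489, 0.2671]
tool_rot: [-2.028, -2.399, -0.001]
ft_force: [-0.3, 0.0, 0.0]
grip_width: 1.001
grip_force: 0.0
```

Run:
```python
from h import *
plan()
t=ctrl.get_image('top')[:,:,::-1];s=ctrl.get_image('scene')[:,:,::-1]
cv2.imwrite('pics/top9.png',t);cv2.imwrite('pics/s9.png',s)
# compare mat+cups with the moment before the knock (scene3), brush area with the start (scene0)
for n,a,b,r in(('mat scene vs scene3',s,'scene3',(295,395,335,420)),('stand scene vs 0',s,'scene0',(270,340,262,320)),('stand top vs 0',t,'top0',(155,215,195,255)),('short cup scene vs scene3',s,'scene3',(335,375,365,405))):
    d=cv2.absdiff(a,cv2.imread(f'pics/{b}.png')).max(2)[r[0]:r[1],r[2]:r[3]]>40
    yx=np.argwhere(d);print(n,d.sum(),d.size, (yx.min(0)+[r[0],r[2]],yx.max(0)+[r[0],r[2]]) if len(yx) else '')
# bright steel rim in top view over the mat
g=t.min(2)[240:325,130:260];m=(g>150).astype(np.uint8)
n,l,st,c=cv2.connectedComponentsWithStats(m)
R=Ro.from_euler('z',9.5,degrees=True).as_matrix()[:2,:2]
for i in range(1,n):
    if st[i,2]>14:
        x,y,w,h=st[i,:4];u,v=130+x+w/2-.5,240+y+h/2-.5
        print('rim box',u,v,w,h,[R.T@(pt('top',u,v,z)[:2]-(.454,.31)) for z in(.071,.083)])
```

```text
now [ 0.5139 -0.0489  0.2671] ydir 9.6 t 36.55 grip 1.001 0.0 F [-0.3  0.   0. ]
mat scene vs scene3 1 8500 (array([303, 359]), array([303, 359]))
stand scene vs 0 0 4060 
stand top vs 0 6 3600 (array([167, 210]), array([187, 220]))
short cup scene vs scene3 0 1600 
rim box 211.5 275.5 30 30 [array([ 0.00045946, -0.05118529]), array([-0.00125985, -0.054359  ])]
rim box 163.0 284.5 27 26 [array([0.00059016, 0.04738232]), array([-0.00113097,  0.04284004])]
```

Both cups are central on the mat (mat x about 0, y about -0.054 and +0.047). The stand area in the scene view matches the start picture, so the brush hangs where it did. I'll hand in.

```bash
python3 -c "
from bench import ctrl
print(ctrl.close_job())"
```

```text
the job is handed in; nothing more can be done
None
```

I scrubbed the middle and then the short beaker (the tall one was absent), put back the middle one after it was knocked aside so both stand on the mat, rehung the brush in its fork and handed the job in; no verdict came back.

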